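Run used vials through the feed hopper into the wash basket

TASK

Get the used sample vials ready for washing. First stand the steel basket centred and square at the mouth of the feed hopper's chute, its handle bar lying crosswise to the way the vials will run, and push the hopper's slide gate fully home; then drop every vial that stands on the bare worktop (those in the lime-green tray stay there) into the top of the hopper, and draw the gate out to its end stop so that they all slide down into the basket (should one miss, put it in the basket). Then push the gate fully home again and set the filled basket level and centred on the two raised bars of the drain stand, never tipping it, and leave the timer and the tape where they are.

Things in the scene. Friction and masses are not known exactly. Their poses are not given: they have to be found in the camera images.
- hopper: fixed sheet-steel feed hopper on a grey base plate. Origin on the worktop under the middle of its square shaft; z up, -y is the chute's way (roughly towards the robot), -x the gate's (to the robot's left). Shaft 84 x 84 mm inside, 94 x 94 mm outside; its floor is the shut gate, 188 mm above the worktop. Two gate rails stick out 105 mm at the gate side, 177 to 191 mm up
- hopper_mouth (a point): centre of the open top of the hopper's shaft, 251 mm above the worktop
- gate (a joint): slide gate of the hopper, in m: 0 = fully home (shaft shut), 0.09 = fully out against its end stop (shaft open). It moves out along the hopper's -x, level, against about 3 N of friction, and stays where it is left
- gate_grip (a point): grip point on the gate's upright black round post (16 mm across, 62 mm tall, its top 250 mm above the worktop, level with the hopper's rim), on its axis, 15 mm below its top. The post stands 85 mm from the hopper's middle on the -x side when the gate is home, 175 mm when fully out
- dock (a point): on the hopper's base plate, 5 mm above the worktop, 140 mm from the hopper's middle on its -y side: where the middle of the basket's underside belongs, its x axis along the hopper's (either way round). That leaves 8 mm between the basket's wall and the lip of the chute, so lower it from straight above
- basket: loose square basket of slotted steel sheet, 120 x 120 mm, walls 56 mm high and 4 mm thick, 0.3 kg, with a handle over the top. Origin at the centre of its underside; z up; the handle bar runs along its x axis, on two posts at x = +-62 mm
- basket_handle (a point): middle of the basket's black handle bar, 149 mm above the basket's underside; the bar is 12 mm wide (along the basket's y), 14 mm tall and 136 mm long (along the basket's x); pinch it from above across its width
- stand: fixed drain stand: a white drip tray 110 x 150 mm, 14 mm high, with two round steel bars, 10 mm thick and 132 mm long, along its y axis, 56 mm apart (66 mm over both). Origin under the middle of the tray
- stand_top (a point): middle between the two bars, level with their tops, 90 mm above the worktop: where the middle of the basket's underside belongs, the basket turned either way
- bench_timer: small white bench timer, 64 x 72 x 20 mm, loose; leave it alone
- label_tape: roll of yellow tape lying flat, 76 mm across, 19 mm high, loose; leave it alone
- vial_a: used sample vial, blue cap, 27 mm across, 55 mm tall, 35 g, upright on the worktop at the start (a knock may lay it down; it then rolls); may be absent. Origin at the centre of its underside, z towards its cap; grip it across its body or cap
- vial_b: used sample vial, white cap, 25 mm across, 61 mm tall, 35 g, upright on the worktop at the start (a knock may lay it down; it then rolls); may be absent. Origin at the centre of its underside, z towards its cap; grip it across its body or cap
- vial_c: used sample vial, blue cap, 27 mm across, 61 mm tall, 35 g, upright on the worktop at the start (a knock may lay it down; it then rolls); may be absent. Origin at the centre of its underside, z towards its cap; grip it across its body or cap
- vial_d: used sample vial, orange cap, 25 mm across, 63 mm tall, 35 g, upright on the worktop at the start (a knock may lay it down; it then rolls); may be absent. Origin at the centre of its underside, z towards its cap; grip it across its body or cap
- vial_e: used sample vial, white cap, 25 mm across, 61 mm tall, 35 g, upright on the worktop at the start (a knock may lay it down; it then rolls); may be absent. Origin at the centre of its underside, z towards its cap; grip it across its body or cap
- chute_lip (a point): middle of the lip at the low end of the hopper's smooth chute (84 mm wide, sloping at 38 degrees from under the gate), 72 mm from the hopper's middle on its -y side, 89 mm above the worktop
- lime_rack: lime-green open tray, 115 x 150 mm, 43 mm high, fixed, with other vials standing in it up to about 65 mm high; not part of the job. Origin at the centre of its underside

How it is judged:
On the way, in this order (a step that is already met when the one before it is completed fails the run):
1. the basket stands released at the dock, within 15 mm and 0.2 rad, and the gate is home (below 8 mm) (horizontal distance between basket and dock below 0.015 m and z of basket in the frame of dock between -0.004 and 0.004 m and angle between the x axis of basket and the x axis of hopper, either way round below 0.2 rad and value of joint gate below 0.008 m and contact force between the fingers and basket below 0.5 N), for 0.2 s.
2. every vial is in the hopper's shaft, above the gate, which is home (x of vial_a in the frame of hopper between -0.046 and 0.046 m and y of vial_a in the frame of hopper between -0.046 and 0.046 m and z of vial_a in the frame of hopper between 0.175 and 0.29 m and x of vial_b in the frame of hopper between -0.046 and 0.046 m and y of vial_b in the frame of hopper between -0.046 and 0.046 m and z of vial_b in the frame of hopper between 0.175 and 0.29 m and x of vial_c in the frame of hopper between -0.046 and 0.046 m and y of vial_c in the frame of hopper between -0.046 and 0.046 m and z of vial_c in the frame of hopper between 0.175 and 0.29 m and x of vial_d in the frame of hopper between -0.046 and 0.046 m and y of vial_d in the frame of hopper between -0.046 and 0.046 m and z of vial_d in the frame of hopper between 0.175 and 0.29 m and x of vial_e in the frame of hopper between -0.046 and 0.046 m and y of vial_e in the frame of hopper between -0.046 and 0.046 m and z of vial_e in the frame of hopper between 0.175 and 0.29 m and value of joint gate below 0.008 m), for 0.3 s.
3. the gate has been drawn out to its end stop (at least 84 of 90 mm) and every vial is in the basket (x of vial_a in the frame of basket between -0.061 and 0.061 m and y of vial_a in the frame of basket between -0.061 and 0.061 m and z of vial_a in the frame of basket between 0 and 0.075 m and x of vial_b in the frame of basket between -0.061 and 0.061 m and y of vial_b in the frame of basket between -0.061 and 0.061 m and z of vial_b in the frame of basket between 0 and 0.075 m and x of vial_c in the frame of basket between -0.061 and 0.061 m and y of vial_c in the frame of basket between -0.061 and 0.061 m and z of vial_c in the frame of basket between 0 and 0.075 m and x of vial_d in the frame of basket between -0.061 and 0.061 m and y of vial_d in the frame of basket between -0.061 and 0.061 m and z of vial_d in the frame of basket between 0 and 0.075 m and x of vial_e in the frame of basket between -0.061 and 0.061 m and y of vial_e in the frame of basket between -0.061 and 0.061 m and z of vial_e in the frame of basket between 0 and 0.075 m and value of joint gate above 0.084 m), for 0.2 s.
4. the gate is home again (below 8 mm) (value of joint gate below 0.008 m), for 0.2 s.
At the end, for the whole second after the job is handed in: the gate is home (below 8 mm); the basket rests released on the two bars of the drain stand, its middle within 20 mm of the middle of the bars, level within 0.1 rad, at rest, with every vial in it (x of vial_a in the frame of basket between -0.061 and 0.061 m and y of vial_a in the frame of basket between -0.061 and 0.061 m and z of vial_a in the frame of basket between 0 and 0.075 m and x of vial_b in the frame of basket between -0.061 and 0.061 m and y of vial_b in the frame of basket between -0.061 and 0.061 m and z of vial_b in the frame of basket between 0 and 0.075 m and x of vial_c in the frame of basket between -0.061 and 0.061 m and y of vial_c in the frame of basket between -0.061 and 0.061 m and z of vial_c in the frame of basket between 0 and 0.075 m and x of vial_d in the frame of basket between -0.061 and 0.061 m and y of vial_d in the frame of basket between -0.061 and 0.061 m and z of vial_d in the frame of basket between 0 and 0.075 m and x of vial_e in the frame of basket between -0.061 and 0.061 m and y of vial_e in the frame of basket between -0.061 and 0.061 m and z of vial_e in the frame of basket between 0 and 0.075 m and value of joint gate below 0.008 m and contact force between the fingers and basket below 0.5 N and horizontal distance between basket and stand_top below 0.02 m and z of basket in the frame of stand_top between -0.006 and 0.006 m and angle between basket's own z axis and vertical below 0.1 rad and linear speed of basket below 0.02 m/s); the robot touches nothing.
It fails at once if the basket was tipped by more than 0.7 rad (angle between basket's own z axis and vertical above 0.7 rad).
It fails at once if the timer or the tape was shifted by more than 5 cm (distance of any of bench_timer, label_tape from where it was at the start of the episode above 0.05 m).
Of vial_a, vial_b, vial_c, vial_d, vial_e only 3 to 5 are there at a start; the rules pass over those that are not, and their reading is None.
At some moment in a run one of vial_a, vial_b, vial_c, vial_d, vial_e may be knocked a few centimetres aside while the robot is not near it.
It also fails if it takes over 210 s, if anything falls off the work surface, if the arm or the gripper's body presses on something with over 40 N, if the wrist force passes 120 N, or if a joint passes its speed limit or range.

ROBOT

A 6-joint arm with a two-finger parallel gripper is mounted at the origin on a cart in front of the work surface, level with it; the furniture and walls round the work are solid. World frame = base frame: x ahead of the robot, y to its left, z up, the work surface at z = 0. Lengths are in m, angles in rad, forces in N, time in s.
With the tool pointing down it reaches from about 0.425 to 0.95 m from the base axis. Payload 3.5 kg.
Tool frame: the origin (TCP) lies at the very end of the fingers, on their centre line; the grasp point (between the pads) lies ctrl.tcp_to_grasp behind it (ctrl.tcp_to_grasp is the distance from the TCP to the grasp point, in m); z points along the fingers, y is the line along which they close (so a half turn about z gives the same grasp; the last joint's range is limited). The gripper opens to 85 mm and grips with 20 to 120 N. Pads are 22 mm wide; open, the fingers measure 114 mm over their backs; the gripper's body (76 mm by 85 mm) begins 54 mm behind the grasp point. The pads swing forward as they close: fully open they stand 13 mm farther back than shut.
Start: joints at [1.148, 0.286, 1.577, -0, 1.279, -0.15], TCP at [0.182, 0.65, 0.231] pointing down, gripper open.
Joint ranges: [-2.77, 2.77], [-0.9, 2.22], [0.21, 2.48], [-1.53, 4.67], [0.24, 2.81], [-2.84, 2.84]. Speed limits (rad/s): [2.79, 2.79, 3.14, 3.14, 3.14, 3.14].

INTERFACE

Orientations are given as a unit quaternion [x, y, z, w].
In Python, from plant import ctrl gives the robot as it stands.
- The arm moves only by the shell command python3 -m inch 'ROWS' [FORCE]. ROWS is JSON, a list of rows, each an object with "slide": the shift along the tool's x, y, z in cm, a list of three; "turn": the turn about the tool's z in rad; "grip": the finger opening in cm, from 0 to 8.54. A call has 1 to 20 rows; each row is the pose to reach, as a shift and turn from the pose commanded when the call began, along the tool's axes at that moment; what a row does not reach only later rows make up. A row lasts 1/10 s, in which the tool goes at most 50 mm and 8.59 degrees, less where a joint would pass 70% of its speed; a pose out of reach is approached as far as the arm can. A call with a gripper value outside its range is refused whole. The fingers move at their own pace and stop on an object; FORCE is the grip in N (left out, the last holds). Time passes only in rows, so rows that repeat a pose let the fingers close. It gives the time, the measured TCP pose, the force, the opening and the grip force at its end, in the units of the state.
- ctrl.get_state(): the state, without advancing time (a new reading comes with each control period).
- ctrl.read_camera(name): name is "side" or "top"; returns (picture, depth): 384x512x3 uint8, red, green, blue; 384x512 float32, m along the optical axis (not along the pixel's ray), 0 where there is no reading.
- ctrl.camera_info(name): a dict with "K" (3x3 intrinsics, pixels), "camera_from_world" (4x4, takes a point from world to camera coordinates). Camera axes: x right, y down, z forward; pixel columns grow to the right and rows downward; lengths in m; the calibration is good to about 2 mm. A picture is of the moment at which its call begins. camera_info takes no time and is no camera call.
- ctrl.sign_off(): hands the job in; it is judged then, once.
The state is a dict: "time": time; "qpos": joint angles; "dq": joint speeds; "joint_efforts": joint torques, N m; "eef_pos": TCP position; "tcp_rot": TCP orientation; "contact_force": force on the tool from outside, world axes, zero at the start; "wrist_torque": the same for the moment, N m; "opening": opening from 0.0 (shut) to 1.0 (fully open); "finger_force": force on a finger pad.
Only numpy, scipy, OpenCV 4.12 (cv2) and the standard library are available. Lean on these libraries where they do the work, as an engineer would, in place of code of your own. Each camera call takes 0.05 s, during which the arm holds its last target. There are 200 camera calls.

## Working session

There is one attempt and no reset: what is moved stays moved. The work goes in short steps, Python scripts to look and compute and a shell command to move; the robot and the scene stay as the last step left them, time stands still between calls to the robot, and variables do not carry over. Pictures are saved under pics/ and viewed, at most 14 in all, crops included, and the job is handed in when it is done.

```bash
mkdir -p pics; ls; cat > h.py <<'E'
import numpy as np, cv2
from plant import ctrl
def cam(n):
    p,d=ctrl.read_camera(n); i=ctrl.camera_info(n); return p,d,np.array(i["K"]),np.array(i["camera_from_world"])
def cloud(d,K,T):
    v,u=np.mgrid[:d.shape[0],:d.shape[1]]
    c=np.stack([(u-K[0,2])/K[0,0]*d,(v-K[1,2])/K[1,1]*d,d],-1)
    return (c-T[:3,3])@T[:3,:3]
def ray(K,T,u,v,z):
    r=T[:3,:3].T@np.array([(u-K[0,2])/K[0,0],(v-K[1,2])/K[1,1],1]); o=-T[:3,:3].T@T[:3,3]
    return o+r*(z-o[2])/r[2]
def proj(K,T,P):
    c=np.atleast_2d(P)@T[:3,:3].T+T[:3,3]; return np.c_[c[:,0]/c[:,2]*K[0,0]+K[0,2],c[:,1]/c[:,2]*K[1,1]+K[1,2]]
E
python3 - <<'E'
from h import *
for n in("top","side"):
    p,d,K,T=cam(n); np.savez(n+"0.npz",p=p,d=d,K=K,T=T)
    cv2.imwrite(f"pics/{n}0.png",cv2.resize(p[...,::-1],(768,576)))
    print(n,K[0,0],(-T[:3,:3].T@T[:3,3]).round(3),T[2,:3].round(2),(d>0).mean())
s=ctrl.get_state(); print(s, ctrl.tcp_to_grasp)
E
```

```text
pics
top 363.20378182005214 [ 0.416 -0.067  1.288] [ 0.11  0.   -0.99] 0.9961598714192709
side 422.30985975567546 [ 0.275 -1.058  0.821] [ 0.21  0.82 -0.53] 0.9648234049479166
{'time': 0.1, 'qpos': array([ 1.14798026e+00,  2.87122388e-01,  1.57804330e+00, -1.87295252e-05,
        1.27858696e+00, -1.49984229e-01]), 'dq': array([-0.00017768, -0.00242456, -0.00308624,  0.00107498, -0.00102097,
       -0.0003758 ]), 'joint_efforts': array([ 6.80787125e-04, -4.07294762e+01, -2.93701476e+01, -1.15839362e-04,
        3.39782840e-03, -9.58501460e-06]), 'eef_pos': array([0.18160334, 0.64949245, 0.2300484 ]), 'tcp_rot': array([ 1.35990451e-01,  9.90709559e-01, -1.03853937e-03, -2.96500730e-04]), 'contact_force': array([ 0.27700955,  0.0693153 , -0.94156273]), 'wrist_torque': array([-0.05830205,  0.02419137,  0.00904568]), 'finger_force': 0.0, 'opening': 1.0019082536184287} 0.0187
```

View pics/top0.png

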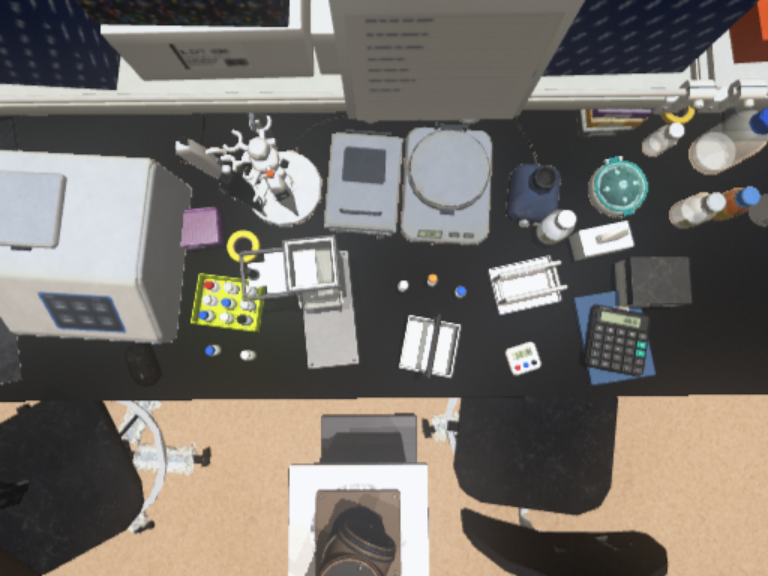

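View pics/side0.png

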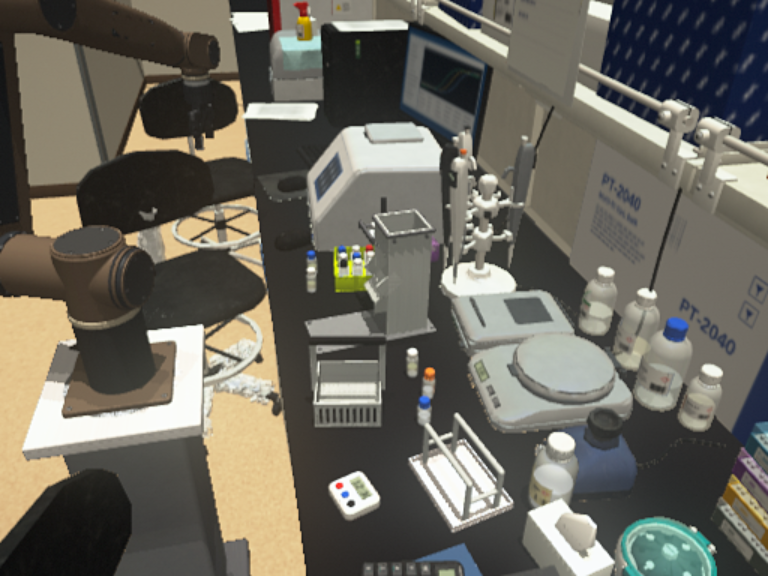

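Top view: hopper shaft at (312,265), its gate rails to the left, base plate running down to (330,365). Basket at (430,347), handle vertical in the picture. Vials: white (403,286), orange (432,280), blue (461,292), blue (211,350), white (248,355). Stand at (527,285), timer (522,358), tape (243,246).

```bash
cat > m.py <<'E'
from h import *
z=np.load("top0.npz"); p,d,K,T=[z[k] for k in"pdKT"]; W=cloud(d,K,T)
def sel(u0,u1,v0,v1,zl,zh):
    u0,u1,v0,v1=[int(a/1.5) for a in(u0,u1,v0,v1)]
    w=W[v0:v1,u0:u1].reshape(-1,3); return w[(w[:,2]>zl)&(w[:,2]<zh)]
def rect(n,w):
    r=cv2.minAreaRect((w[:,:2]*1000).astype(np.float32)); print(n,len(w),"c",np.round(r[0],1),"size",np.round(r[1],1),"ang",round(r[2],1),"z",w[:,2].mean().round(3))
rect("rim",sel(275,350,225,310,.243,.262))
rect("base",sel(290,370,240,380,.002,.012))
rect("post",sel(235,283,235,310,.235,.262))
rect("rails",sel(235,283,235,310,.165,.2))
rect("basket rim",sel(390,470,305,385,.045,.065))
rect("handle",sel(390,470,305,385,.13,.165))
rect("stand bars",sel(480,570,245,320,.08,.1))
rect("stand tray",sel(480,570,245,320,.008,.022))
for n,u,v in(("white",403,286),("orange",432,280),("blue",461,292),("blue2",211,350),("white2",248,355)):
    w=sel(u-14,u+14,v-14,v+14,.02,.09); t=w[w[:,2]>w[:,2].max()-.008]; print(n,len(w),t.mean(0).round(4),np.ptp(t,0).round(3))
rect("rack",sel(185,270,265,340,.03,.05))
rect("tape",sel(222,265,228,266,.012,.025)); rect("timer",sel(500,545,340,378,.012,.03))
E
python3 m.py
python3 - <<'E'
import cv2
p=cv2.imread("pics/top0.png")[220:380,180:380]
cv2.imwrite("pics/c1.png",cv2.resize(p,(750,600)))
E
```

```text
rim 471 c [582.7  75.4] size [104.3 104.2] ang 5.3 z 0.25
base 1438 c [512.8  65.4] size [184.5 327. ] ang 89.6 z 0.005
post 27 c [569.4 198.4] size [11.4 13.9] ang 8.8 z 0.248
rails 697 c [572.  186.2] size [104.1  89.9] ang 4.2 z 0.186
basket rim 171 c [ 423.7 -167.1] size [120.4 130.7] ang 78.1 z 0.054
handle 174 c [ 423.6 -166.8] size [ 12.  133.8] ang 78.6 z 0.154
stand bars 252 c [ 565.  -394.8] size [ 65.9 138.3] ang 12.0 z 0.089
stand tray 153 c [ 565.3 -396.6] size [109.9 150.3] ang 12.0 z 0.013
white 43 [ 0.562  -0.1088  0.0608] [0.017 0.017 0.007]
orange 52 [ 0.5772 -0.1752  0.0617] [0.018 0.014 0.008]
blue 50 [ 0.5479 -0.2419  0.0541] [0.017 0.018 0.006]
blue2 64 [0.4179 0.3289 0.0582] [0.017 0.02  0.007]
white2 60 [0.4084 0.2492 0.0592] [0.017 0.017 0.008]
rack 359 c [528.4 296.7] size [152.3 115.2] ang 82.0 z 0.04
tape 206 c [663.5 268.5] size [73.9 74.8] ang 36.1 z 0.018
timer 350 c [ 393.9 -385.4] size [61.9 70.7] ang 18.0 z 0.018
```

View pics/c1.png

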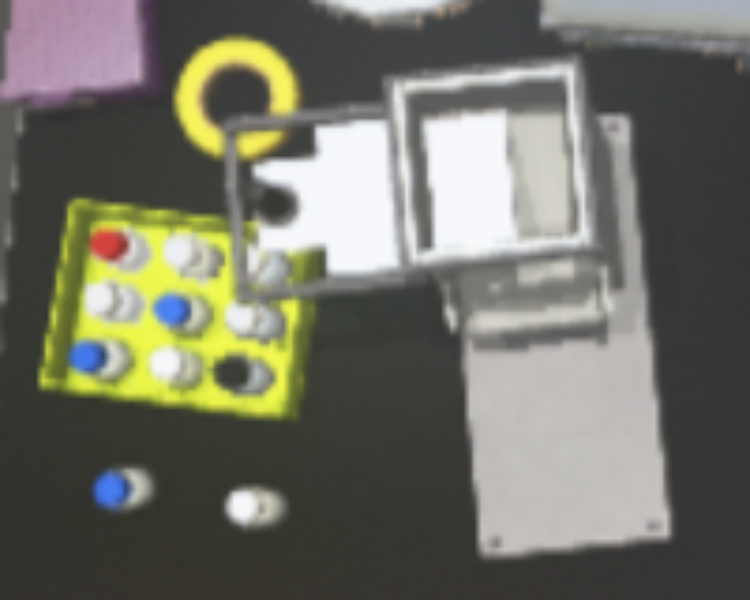

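Crop: gate partly out, black post at crop (278,203); rim outer corners about (385,78), (580,58), (600,248), (408,266); plate front corners (483,556), (671,538).

```bash
cat >> h.py <<'E'
def R(a): a=np.deg2rad(a); return np.array([np.cos(a),np.sin(a)])
def plan(wps):
    "wps: (x,y,z,yaw of tool y deg); prints slide (cm) and turn from pose to pose"
    s=ctrl.get_state(); q=s["tcp_rot"]
    from scipy.spatial.transform import Rotation as Ro
    M=Ro.from_quat(q).as_matrix(); p=s["eef_pos"]; yaw=np.degrees(np.arctan2(M[1,1],M[0,1]))
    print("at",p.round(4),"yaw",yaw.round(1),"tilt",M[:,2].round(3))
    for w in wps:
        d=np.array(w[:3])-p; y=R(yaw); x=R(yaw+90)
        t=-(w[3]-yaw); print(w,"slide",[round(100*d[:2]@x,2),round(100*d[:2]@y,2),round(-100*d[2],2)],"turn",round(np.deg2rad(t),3),"rows>=",int(np.ceil(max(np.linalg.norm(d)/.05,abs(t)/8.59))))
        p=np.array(w[:3]); yaw=w[3]
E
python3 - <<'E'
from h import *
z=np.load("top0.npz"); K,T=z["K"],z["T"]
f=lambda u,v,h: ray(K,T,(180+u/3.75)/1.5-.17,(220+v/3.75)/1.5-.17,h)[:2]*1000
c=[f(*q,.251) for q in((385,78),(580,58),(600,248),(408,266))]
print(np.round(c,1),"mid",np.mean(c,0).round(1),"sides",[round(np.linalg.norm(c[i]-c[i-1]),1) for i in range(4)])
b=[f(483,556,.005),f(671,538,.005)]; e=b[0]-b[1]; print("plate",np.round(b,1),np.linalg.norm(e),np.degrees(np.arctan2(-e[0],e[1])))
l=f(483,556,.005)-f(468,340,.005);print("left edge",np.degrees(np.arctan2(-l[1],-l[0])))
print("post",f(278,203,.25),"depth meas 569.4 198.4")
plan([(.569,.198,.32,5.3),(.569,.198,.216,5.3)])
E
```

```text
[[626.  129.5]
 [635.5  28.8]
 [536.6  18.5]
 [528.2 116.6]] mid [581.6  73.3] sides [np.float64(98.6), np.float64(101.1), np.float64(99.4), np.float64(98.4)]
plate [[373.  111.4]
 [383.   -5.6]] 117.42080987414613 4.908885763885908
left edge 4.370272932351558
post [561.48923436 183.8150299 ] depth meas 569.4 198.4
at [0.1816 0.6495 0.23  ] yaw 74.4 tilt [-0.001 -0.002 -1.   ]
(0.569, 0.198, 0.32, 5.3) slide [np.float64(-49.47), np.float64(-33.04), np.float64(-9.0)] turn 1.205 rows>= 13
(0.569, 0.198, 0.216, 5.3) slide [np.float64(0.0), np.float64(0.0), np.float64(10.4)] turn -0.0 rows>= 3
```

```bash
python3 - <<'E'
from h import *
plan([(.36,.30,.33,40),(.570,.198,.30,5.1),(.570,.198,.216,5.1)])
E
```

```text
at [0.1816 0.6495 0.23  ] yaw 74.4 tilt [-0.001 -0.002 -1.   ]
(0.36, 0.3, 0.33, 40) slide [np.float64(-26.6), np.float64(-28.85), np.float64(-10.0)] turn 0.6 rows>= 9
(0.57, 0.198, 0.3, 5.1) slide [np.float64(-21.31), np.float64(9.53), np.float64(3.0)] turn 0.609 rows>= 5
(0.57, 0.198, 0.216, 5.1) slide [np.float64(0.0), np.float64(0.0), np.float64(8.4)] turn -0.0 rows>= 2
```

```bash
r='{"slide":[-26.6,-28.85,-10],"turn":0.6,"grip":5}'
python3 -m inch '[{"slide":[-26.6,-28.85,-10],"turn":0.6,"grip":5},{"slide":[-26.6,-28.85,-10],"turn":0.6,"grip":5},{"slide":[-26.6,-28.85,-10],"turn":0.6,"grip":5},{"slide":[-26.6,-28.85,-10],"turn":0.6,"grip":5},{"slide":[-26.6,-28.85,-10],"turn":0.6,"grip":5},{"slide":[-26.6,-28.85,-10],"turn":0.6,"grip":5},{"slide":[-26.6,-28.85,-10],"turn":0.6,"grip":5},{"slide":[-26.6,-28.85,-10],"turn":0.6,"grip":5},{"slide":[-26.6,-28.85,-10],"turn":0.6,"grip":5},{"slide":[-26.6,-28.85,-10],"turn":0.6,"grip":5},{"slide":[-26.6,-28.85,-10],"turn":0.6,"grip":5}]'
python3 -m inch '[{"slide":[-21.3,9.5,3],"turn":0.61,"grip":5},{"slide":[-21.3,9.5,3],"turn":0.61,"grip":5},{"slide":[-21.3,9.5,3],"turn":0.61,"grip":5},{"slide":[-21.3,9.5,3],"turn":0.61,"grip":5},{"slide":[-21.3,9.5,3],"turn":0.61,"grip":5},{"slide":[-21.3,9.5,3],"turn":0.61,"grip":5},{"slide":[-21.3,9.5,3],"turn":0.61,"grip":5}]'
python3 - <<'E'
from h import *
p,d,K,T=cam("top"); cv2.imwrite("pics/t1.png",cv2.resize(p[130:260,100:260][...,::-1],(738,600)))
p,d,K,T=cam("side"); cv2.imwrite("pics/s1.png",cv2.resize(p[90:240,180:340][...,::-1],(640,600)))
plan([(.570,.198,.216,5.1)])
E
```

```text
time: 1.2
eef_pos: [0.3597, 0.301, 0.3305]
tcp_rot: [0.422, 0.906, -0.0, -0.001]
contact_force: [0.9, 0.0, -0.4]
opening: 0.585
finger_force: 0.0
time: 1.9
eef_pos: [0.5693, 0.1998, 0.2996]
tcp_rot: [0.675, 0.738, -0.001, -0.001]
contact_force: [0.7, 1.2, -0.5]
opening: 0.587
finger_force: 0.0
at [0.5687 0.2002 0.3009] yaw 5.2 tilt [-0.001  0.    -1.   ]
(0.57, 0.198, 0.216, 5.1) slide [np.float64(-0.23), np.float64(0.11), np.float64(8.49)] turn 0.002 rows>= 2
```

View pics/s1.png

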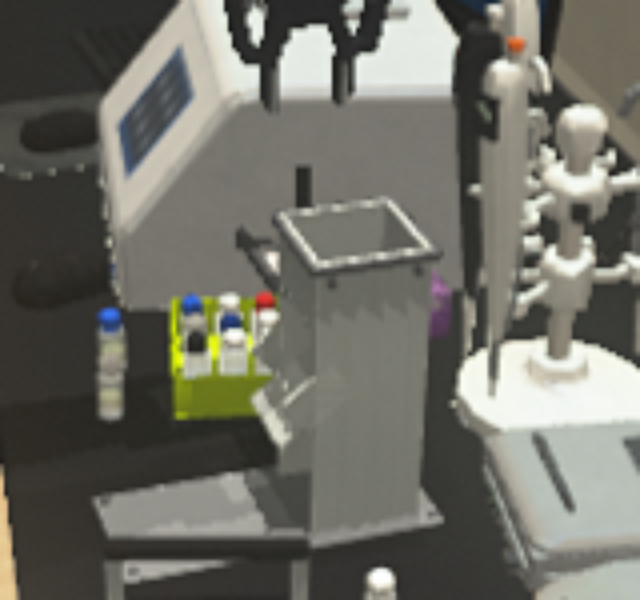

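Side crop: the open fingers (270 and 343) straddle the black post (304).

```bash

python3 -m inch '[{"slide":[0,0,4],"turn":0,"grip":5},{"slide":[0,0,8.4],"turn":0,"grip":5},{"slide":[0,0,8.4],"turn":0,"grip":5},{"slide":[0,0,8.4],"turn":0,"grip":1},{"slide":[0,0,8.4],"turn":0,"grip":1},{"slide":[0,0,8.4],"turn":0,"grip":1},{"slide":[0,0,8.4],"turn":0,"grip":1},{"slide":[0,0,8.4],"turn":0,"grip":1},{"slide":[0,0,8.4],"turn":0,"grip":1}]' 50
python3 -m inch '[{"slide":[-1,0,0],"turn":0,"grip":1},{"slide":[-2,0,0],"turn":0,"grip":1},{"slide":[-3,0,0],"turn":0,"grip":1},{"slide":[-3.5,0,0],"turn":0,"grip":1},{"slide":[-3.7,0,0],"turn":0,"grip":1},{"slide":[-3.9,0,0],"turn":0,"grip":1},{"slide":[-3.9,0,0],"turn":0,"grip":1}]'
```

```text
time: 2.9
eef_pos: [0.5678, 0.1991, 0.2209]
tcp_rot: [0.675, 0.738, -0.002, -0.002]
contact_force: [-10.8, -0.4, 5.7]
opening: 0.169
finger_force: 48.8
time: 3.6
eef_pos: [0.5716, 0.1604, 0.221]
tcp_rot: [0.675, 0.738, -0.001, -0.002]
contact_force: [-9.9, 1.0, 5.4]
opening: 0.172
finger_force: 48.9
```

```bash

python3 -m inch '[{"slide":[-0.2,0,0],"turn":0,"grip":1},{"slide":[-0.4,0,0],"turn":0,"grip":1},{"slide":[-0.4,0,0],"turn":0,"grip":1},{"slide":[-0.4,0,0],"turn":0,"grip":1}]'
python3 - <<'E'
from h import *
p,d,K,T=cam("side"); cv2.imwrite("pics/s2.png",cv2.resize(p[90:240,180:340][...,::-1],(640,600)))
E
```

```text
time: 4.0
eef_pos: [0.5717, 0.1596, 0.2209]
tcp_rot: [0.675, 0.738, 0.002, -0.004]
contact_force: [-9.8, 9.5, 4.7]
opening: 0.161
finger_force: 48.8
```

View pics/s2.png

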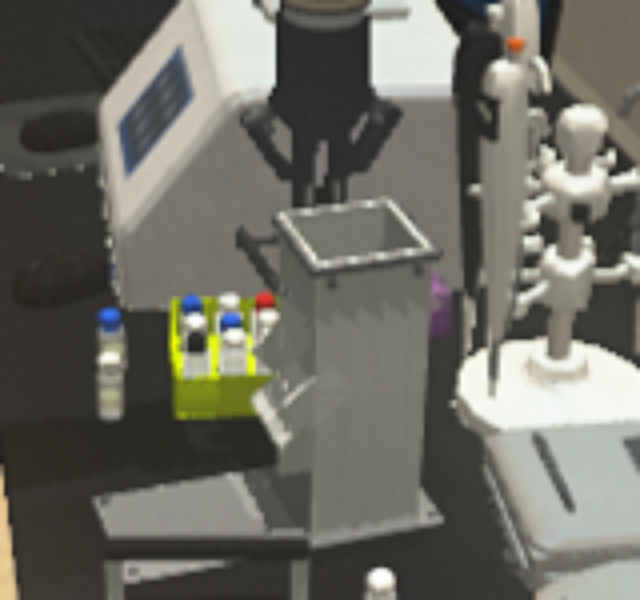

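Gate is home: y force rose to 9.5 N at the stop, and the post sits 85 mm from the hopper centre, as it should. Now the basket.

```bash

python3 -m inch '[{"slide":[0,0,0],"turn":0,"grip":3.5},{"slide":[0,0,0],"turn":0,"grip":3.5},{"slide":[0,0,0],"turn":0,"grip":3.5},{"slide":[0,0,-4],"turn":0,"grip":5},{"slide":[0,0,-8],"turn":0,"grip":5},{"slide":[0,0,-12],"turn":0,"grip":5},{"slide":[0,0,-12],"turn":0,"grip":5}]'
python3 - <<'E'
from h import *
plan([(.4236,-.1668,.28,78.6),(.4236,-.1668,.130,78.6),(.4236,-.1668,.30,78.6),(.4381,.0623,.30,5.1),(.4381,.0623,.135,5.1)])
E
```

```text
time: 4.75
eef_pos: [0.5767, 0.1555, 0.3466]
tcp_rot: [0.676, 0.737, 0.006, 0.005]
contact_force: [0.3, 0.4, 0.9]
opening: 0.585
finger_force: 0.0
at [0.5767 0.1555 0.3466] yaw 5.0 tilt [ 0.015  0.001 -1.   ]
(0.4236, -0.1668, 0.28, 78.6) slide [np.float64(-30.77), np.float64(-18.07), np.float64(6.66)] turn -1.284 rows>= 9
(0.4236, -0.1668, 0.13, 78.6) slide [np.float64(0.0), np.float64(0.0), np.float64(15.0)] turn -0.0 rows>= 4
(0.4236, -0.1668, 0.3, 78.6) slide [np.float64(0.0), np.float64(0.0), np.float64(-17.0)] turn -0.0 rows>= 4
(0.4381, 0.0623, 0.3, 5.1) slide [np.float64(3.11), np.float64(22.74), np.float64(-0.0)] turn 1.283 rows>= 9
(0.4381, 0.0623, 0.135, 5.1) slide [np.float64(0.0), np.float64(0.0), np.float64(16.5)] turn -0.0 rows>= 4
```

```bash

python3 -m inch '[{"slide":[-30.8,-18,6.7],"turn":-1.284,"grip":5},{"slide":[-30.8,-18,6.7],"turn":-1.284,"grip":5},{"slide":[-30.8,-18,6.7],"turn":-1.284,"grip":5},{"slide":[-30.8,-18,6.7],"turn":-1.284,"grip":5},{"slide":[-30.8,-18,6.7],"turn":-1.284,"grip":5},{"slide":[-30.8,-18,6.7],"turn":-1.284,"grip":5},{"slide":[-30.8,-18,6.7],"turn":-1.284,"grip":5},{"slide":[-30.8,-18,6.7],"turn":-1.284,"grip":5},{"slide":[-30.8,-18,6.7],"turn":-1.284,"grip":5},{"slide":[-30.8,-18,6.7],"turn":-1.284,"grip":5},{"slide":[-30.8,-18,6.7],"turn":-1.284,"grip":5},{"slide":[-30.8,-18,6.7],"turn":-1.284,"grip":5},{"slide":[-30.8,-18,6.7],"turn":-1.284,"grip":5},{"slide":[-30.8,-18,6.7],"turn":-1.284,"grip":5}]'
python3 - <<'E'
from h import *
plan([(.4236,-.1668,.28,78.6),(.4236,-.1668,.130,78.6)])
E
```

```text
time: 6.15
eef_pos: [0.4217, -0.1668, 0.2704]
tcp_rot: [0.099, 0.995, -0.0, 0.0]
contact_force: [0.3, 0.6, 0.4]
opening: 0.584
finger_force: 0.0
at [ 0.4217 -0.1668  0.2704] yaw 78.6 tilt [ 0. -0. -1.]
(0.4236, -0.1668, 0.28, 78.6) slide [np.float64(-0.19), np.float64(0.04), np.float64(-0.96)] turn 0.0 rows>= 1
(0.4236, -0.1668, 0.13, 78.6) slide [np.float64(0.0), np.float64(0.0), np.float64(15.0)] turn -0.0 rows>= 4
```

```bash

python3 -m inch '[{"slide":[0,0,4],"turn":0,"grip":5},{"slide":[-0.1,0,8],"turn":0,"grip":5},{"slide":[-0.2,0,11],"turn":0,"grip":5},{"slide":[-0.2,0,14],"turn":0,"grip":5},{"slide":[-0.2,0,14],"turn":0,"grip":5},{"slide":[-0.2,0,14],"turn":0,"grip":0.5},{"slide":[-0.2,0,14],"turn":0,"grip":0.5},{"slide":[-0.2,0,14],"turn":0,"grip":0.5},{"slide":[-0.2,0,14],"turn":0,"grip":0.5},{"slide":[-0.2,0,14],"turn":0,"grip":0.5},{"slide":[-0.2,0,14],"turn":0,"grip":0.5},{"slide":[-0.2,0,14],"turn":0,"grip":0.5}]' 60
python3 -m inch '[{"slide":[0,0,-1],"turn":0,"grip":0.5},{"slide":[0,0,-3],"turn":0,"grip":0.5},{"slide":[0,0,-6],"turn":0,"grip":0.5},{"slide":[0,0,-9],"turn":0,"grip":0.5},{"slide":[0,0,-12],"turn":0,"grip":0.5},{"slide":[0,0,-15],"turn":0,"grip":0.5},{"slide":[0,0,-17],"turn":0,"grip":0.5},{"slide":[0,0,-17],"turn":0,"grip":0.5},{"slide":[0,0,-17],"turn":0,"grip":0.5}]'
python3 - <<'E'
from h import *
p,d,K,T=cam("side"); cv2.imwrite("pics/s3.png",p[...,::-1])
plan([(.4381,.0623,.30,5.1),(.4381,.0623,.135,5.1)])
E
```

```text
time: 7.35
eef_pos: [0.425, -0.1678, 0.1325]
tcp_rot: [0.099, 0.995, -0.0, 0.002]
contact_force: [1.1, 2.7, 6.7]
opening: 0.125
finger_force: 59.7
time: 8.25
eef_pos: [0.4228, -0.1673, 0.2994]
tcp_rot: [0.099, 0.995, 0.0, -0.001]
contact_force: [-0.1, -0.4, -4.0]
opening: 0.128
finger_force: 58.6
at [ 0.4225 -0.167   0.2983] yaw 78.6 tilt [-0.003  0.002 -1.   ]
(0.4381, 0.0623, 0.3, 5.1) slide [np.float64(3.0), np.float64(22.79), np.float64(-0.17)] turn 1.283 rows>= 9
(0.4381, 0.0623, 0.135, 5.1) slide [np.float64(0.0), np.float64(0.0), np.float64(16.5)] turn -0.0 rows>= 4
```

View pics/s3.png

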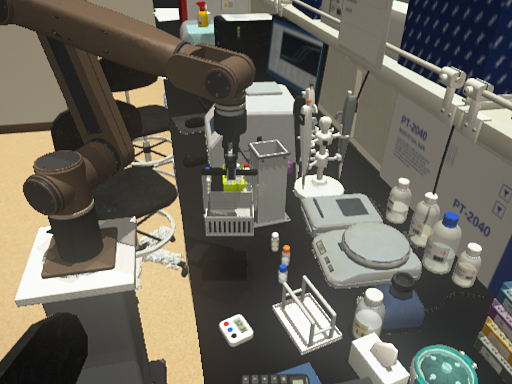

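The basket hangs level from the gripper at (230,215). Carry it to the dock.

```bash

python3 -m inch '[{"slide":[0.5,3,0],"turn":0.12,"grip":0.5},{"slide":[1,6,0],"turn":0.25,"grip":0.5},{"slide":[1,9,0],"turn":0.38,"grip":0.5},{"slide":[2,12,0],"turn":0.5,"grip":0.5},{"slide":[2,15,0],"turn":0.64,"grip":0.5},{"slide":[2.5,18,0],"turn":0.77,"grip":0.5},{"slide":[3,20,0],"turn":0.9,"grip":0.5},{"slide":[3,22,0],"turn":1.03,"grip":0.5},{"slide":[3,22.8,0],"turn":1.15,"grip":0.5},{"slide":[3,22.8,0],"turn":1.25,"grip":0.5},{"slide":[3,22.8,0],"turn":1.283,"grip":0.5},{"slide":[3,22.8,0],"turn":1.283,"grip":0.5},{"slide":[3,22.8,0],"turn":1.283,"grip":0.5},{"slide":[3,22.8,0],"turn":1.283,"grip":0.5},{"slide":[3,22.8,0],"turn":1.283,"grip":0.5}]'
python3 - <<'E'
from h import *
p,d,K,T=cam("top"); W=cloud(d,K,T); w=W.reshape(-1,3)
w=w[(abs(w[:,0]-.44)<.1)&(abs(w[:,1]-.06)<.1)&(w[:,2]>.213)&(w[:,2]<.235)]
r=cv2.minAreaRect((w[:,:2]*1000).astype(np.float32)); print(len(w),r)
plan([(.4381,.0623,.30,5.1),(.4381,.0623,.1375,5.1)])
E
```

```text
time: 9.8
eef_pos: [0.4389, 0.0619, 0.2999]
tcp_rot: [0.675, 0.738, -0.0, -0.0]
contact_force: [1.0, 0.1, -3.2]
opening: 0.129
finger_force: 58.8
110 ((442.2895202636719, 62.428733825683594), (119.7118911743164, 128.5408172607422), 4.90081262588501)
at [0.439  0.0619 0.3001] yaw 5.1 tilt [-0. -0. -1.]
(0.4381, 0.0623, 0.3, 5.1) slide [np.float64(0.05), np.float64(-0.08), np.float64(0.01)] turn -0.0 rows>= 1
(0.4381, 0.0623, 0.1375, 5.1) slide [np.float64(0.0), np.float64(0.0), np.float64(16.25)] turn -0.0 rows>= 4
```

```bash

python3 -m inch '[{"slide":[0,-0.2,3],"turn":0,"grip":0.5},{"slide":[0,-0.2,6],"turn":0,"grip":0.5},{"slide":[0,-0.2,9],"turn":0,"grip":0.5},{"slide":[0,-0.2,12],"turn":0,"grip":0.5},{"slide":[0,-0.2,14],"turn":0,"grip":0.5},{"slide":[0,-0.2,15.4],"turn":0,"grip":0.5},{"slide":[0,-0.2,16],"turn":0,"grip":0.5},{"slide":[0,-0.2,16.3],"turn":0,"grip":0.5},{"slide":[0,-0.2,16.3],"turn":0,"grip":0.5},{"slide":[0,-0.2,16.3],"turn":0,"grip":0.5}]'
```

```text
time: 10.85
eef_pos: [0.4379, 0.0617, 0.1383]
tcp_rot: [0.675, 0.738, 0.001, 0.001]
contact_force: [-1.0, -0.6, -3.7]
opening: 0.13
finger_force: 58.8
```

```bash

python3 -m inch '[{"slide":[0,0,0.2],"turn":0,"grip":0.5},{"slide":[0,0,0.4],"turn":0,"grip":0.5},{"slide":[0,0,0.4],"turn":0,"grip":0.5}]'
python3 -m inch '[{"slide":[0,0,0],"turn":0,"grip":4},{"slide":[0,0,0],"turn":0,"grip":4},{"slide":[0,0,0],"turn":0,"grip":4},{"slide":[0,0,0],"turn":0,"grip":4},{"slide":[0,0,-4],"turn":0,"grip":4},{"slide":[0,0,-8],"turn":0,"grip":4},{"slide":[0,0,-12],"turn":0,"grip":4},{"slide":[0,0,-18],"turn":0,"grip":4},{"slide":[-14,0,-18],"turn":0,"grip":4},{"slide":[-14,0,-18],"turn":0,"grip":4},{"slide":[-14,0,-18],"turn":0,"grip":4},{"slide":[-14,0,-18],"turn":0,"grip":4}]'
cat > v.py <<'E'
from h import *
p,d,K,T=cam("top"); W=cloud(d,K,T); cv2.imwrite("pics/tl.png",p[...,::-1])
m=((W[...,2]>.012)&(W[...,2]<.09)&(abs(W[...,0]-.5)<.13)&(W[...,1]<.42)&(W[...,1]>-.3)).astype(np.uint8)
n,l,st,c=cv2.connectedComponentsWithStats(m)
for i in range(1,n):
    if 15<st[i,4]<160:
        w=W[l==i]; z=np.percentile(w[:,2],95); t=w[w[:,2]>z-.008]; t0=(t.max(0)+t.min(0))/2
        print("blob",st[i,4],"top",t0.round(4),"mean",t.mean(0).round(4),"z",z.round(3),"rgb",p[l==i][w[:,2]>z-.008].mean(0).astype(int))
E
python3 - <<'E'
import v; from v import *
w=W.reshape(-1,3); w=w[(abs(w[:,0]-.44)<.1)&(abs(w[:,1]-.06)<.1)]
for a,b in((.05,.07),(.14,.17)):
    q=w[(w[:,2]>a)&(w[:,2]<b)]; print(len(q),cv2.minAreaRect((q[:,:2]*1000).astype(np.float32)))
cv2.imwrite("pics/t4.png",cv2.resize(p[130:270,100:350][...,::-1],(800,448)))
E
```

```text
time: 11.15
eef_pos: [0.4391, 0.0621, 0.1373]
tcp_rot: [0.675, 0.738, 0.001, 0.001]
contact_force: [-4.5, 2.4, 11.3]
opening: 0.126
finger_force: 61.0
time: 12.35
eef_pos: [0.4497, -0.0815, 0.3135]
tcp_rot: [0.677, 0.736, -0.001, 0.001]
contact_force: [0.3, 1.4, -0.6]
opening: 0.473
finger_force: 0.0
blob 40 top [0.5775 0.0277 0.083 ] mean [0.5783 0.0278 0.0805] z 0.084 rgb [101 101  99]
blob 53 top [ 0.5776 -0.1773  0.0625] mean [ 0.5772 -0.1761  0.0615] z 0.064 rgb [220 167  87]
blob 43 top [0.5615 0.2358 0.041 ] mean [0.5671 0.2291 0.041 ] z 0.044 rgb [188 199  72]
blob 40 top [ 0.5613 -0.109   0.0597] mean [ 0.5619 -0.1091  0.0599] z 0.062 rgb [228 228 228]
blob 66 top [0.5611 0.2886 0.0639] mean [0.5606 0.2887 0.064 ] z 0.066 rgb [234 235 228]
blob 51 top [0.5534 0.2422 0.0678] mean [0.5539 0.2424 0.0684] z 0.071 rgb [224 224 221]
blob 52 top [ 0.5486 -0.2423  0.0544] mean [ 0.5485 -0.2419  0.0543] z 0.057 rgb [ 76 132 236]
blob 66 top [0.5316 0.3384 0.0561] mean [0.5323 0.338  0.0566] z 0.058 rgb [227 228 223]
blob 66 top [0.5255 0.2956 0.0611] mean [0.5258 0.295  0.0612] z 0.0
[... 248 characters left out ...]
0.0825 0.0596] z 0.063 rgb [204 206 203]
blob 125 top [0.4894 0.2763 0.0691] mean [0.4885 0.2669 0.0674] z 0.07 rgb [123 127 106]
blob 69 top [0.4179 0.3297 0.0581] mean [0.4179 0.3284 0.0579] z 0.061 rgb [ 70 114 210]
blob 83 top [0.406  0.0897 0.0598] mean [0.3935 0.1022 0.0599] z 0.063 rgb [208 209 204]
blob 26 top [0.4017 0.0088 0.06  ] mean [0.3984 0.0056 0.0601] z 0.063 rgb [151 150 144]
blob 61 top [0.4089 0.2499 0.0574] mean [0.4083 0.2489 0.0581] z 0.061 rgb [225 225 224]
142 ((442.26263427734375, 66.03307342529297), (120.27552032470703, 120.07637023925781), 5.7255659103393555)
163 ((484.4795837402344, 77.88148498535156), (102.99330139160156, 113.38690185546875), 2.0554468631744385)
```

View pics/t4.png

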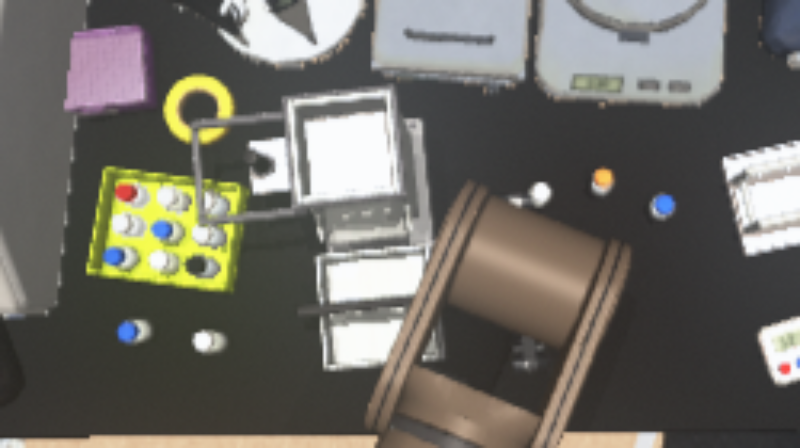

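The basket stands square at the dock, about (380,305) in the crop; the gate post is up against the shaft at (263,163). All five vials are standing. Vials next, white first.

```bash
python3 - <<'E'
from h import *
plan([(.562,-.109,.13,5.1),(.562,-.109,.032,5.1),(.562,-.109,.32,5.1),(.604,.055,.32,5.1),(.604,.055,.26,5.1),(.604,.055,.32,5.1),(.577,-.1755,.13,5.1),(.577,-.1755,.034,5.1)])
E
```

```text
at [ 0.4495 -0.0795  0.3131] yaw 4.9 tilt [-0.001  0.    -1.   ]
(0.562, -0.109, 0.13, 5.1) slide [np.float64(-3.89), np.float64(10.96), np.float64(18.31)] turn -0.004 rows>= 5
(0.562, -0.109, 0.032, 5.1) slide [np.float64(0.0), np.float64(0.0), np.float64(9.8)] turn -0.0 rows>= 2
(0.562, -0.109, 0.32, 5.1) slide [np.float64(0.0), np.float64(0.0), np.float64(-28.8)] turn -0.0 rows>= 6
(0.604, 0.055, 0.32, 5.1) slide [np.float64(15.96), np.float64(5.64), np.float64(-0.0)] turn -0.0 rows>= 4
(0.604, 0.055, 0.26, 5.1) slide [np.float64(0.0), np.float64(0.0), np.float64(6.0)] turn -0.0 rows>= 2
(0.604, 0.055, 0.32, 5.1) slide [np.float64(0.0), np.float64(0.0), np.float64(-6.0)] turn -0.0 rows>= 2
(0.577, -0.1755, 0.13, 5.1) slide [np.float64(-22.72), np.float64(-4.74), np.float64(19.0)] turn -0.0 rows>= 6
(0.577, -0.1755, 0.034, 5.1) slide [np.float64(0.0), np.float64(0.0), np.float64(9.6)] turn -0.0 rows>= 2
```

```bash

python3 -m inch '[{"slide":[-3.9,11,13],"turn":0,"grip":4.5},{"slide":[-3.9,11,18.3],"turn":0,"grip":4.5},{"slide":[-3.9,11,18.3],"turn":0,"grip":4.5},{"slide":[-3.9,11,18.3],"turn":0,"grip":4.5},{"slide":[-3.9,11,18.3],"turn":0,"grip":4.5},{"slide":[-3.9,11,18.3],"turn":0,"grip":4.5},{"slide":[-3.9,11,18.3],"turn":0,"grip":4.5}]' 30
python3 - <<'E'
from h import *
plan([(.562,-.109,.032,5.1)])
E
```

```text
time: 13.1
eef_pos: [0.5625, -0.1056, 0.1304]
tcp_rot: [0.674, 0.738, -0.0, -0.0]
contact_force: [1.3, 0.5, -0.0]
opening: 0.522
finger_force: 0.0
at [ 0.5625 -0.1056  0.1304] yaw 5.2 tilt [-0.001  0.    -1.   ]
(0.562, -0.109, 0.032, 5.1) slide [np.float64(-0.33), np.float64(-0.08), np.float64(9.84)] turn 0.001 rows>= 2
```

```bash

python3 -m inch '[{"slide":[-0.3,0,4],"turn":0,"grip":4.5},{"slide":[-0.3,0,8],"turn":0,"grip":4.5},{"slide":[-0.3,0,9.8],"turn":0,"grip":4.5},{"slide":[-0.3,0,9.8],"turn":0,"grip":4.5},{"slide":[-0.3,0,9.8],"turn":0,"grip":1.5},{"slide":[-0.3,0,9.8],"turn":0,"grip":1.5},{"slide":[-0.3,0,9.8],"turn":0,"grip":1.5},{"slide":[-0.3,0,9.8],"turn":0,"grip":1.5},{"slide":[-0.3,0,9.8],"turn":0,"grip":1.5},{"slide":[-0.3,0,5],"turn":0,"grip":1.5},{"slide":[-0.3,0,0],"turn":0,"grip":1.5},{"slide":[-0.3,0,-19],"turn":0,"grip":1.5},{"slide":[-0.3,0,-19],"turn":0,"grip":1.5},{"slide":[-0.3,0,-19],"turn":0,"grip":1.5},{"slide":[-0.3,0,-19],"turn":0,"grip":1.5},{"slide":[-0.3,0,-19],"turn":0,"grip":1.5}]'
python3 - <<'E'
from h import *
p,d,K,T=cam("side"); cv2.imwrite("pics/s5.png",cv2.resize(p[90:300,180:340][...,::-1],(457,600)))
plan([(.604,.055,.32,5.1),(.604,.055,.26,5.1)])
E
```

```text
time: 14.7
eef_pos: [0.5655, -0.1106, 0.33]
tcp_rot: [0.675, 0.738, 0.003, 0.008]
contact_force: [0.0, -0.2, -0.4]
opening: 0.266
finger_force: 29.6
at [ 0.5643 -0.1102  0.3258] yaw 5.1 tilt [ 0.009 -0.004 -1.   ]
(0.604, 0.055, 0.32, 5.1) slide [np.float64(16.1), np.float64(5.43), np.float64(0.58)] turn 0.0 rows>= 4
(0.604, 0.055, 0.26, 5.1) slide [np.float64(0.0), np.float64(0.0), np.float64(6.0)] turn -0.0 rows>= 2
```

View pics/s5.png

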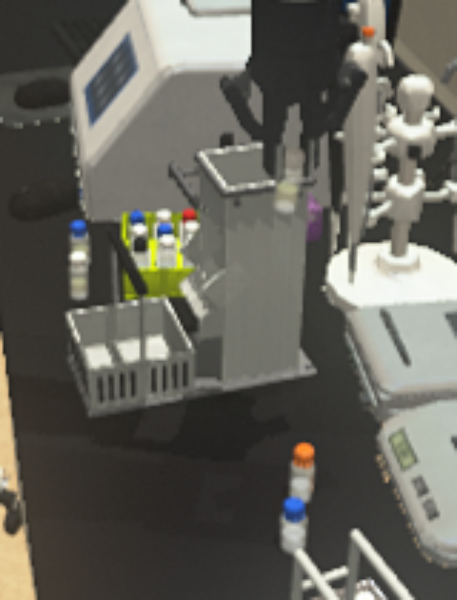

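The vial is held (285,180 in the crop) and the basket sits below the chute. Drop it, then go to the orange one.

```bash

python3 -m inch '[{"slide":[16.1,5.4,0],"turn":0,"grip":1.5},{"slide":[16.1,5.4,0],"turn":0,"grip":1.5},{"slide":[16.1,5.4,0],"turn":0,"grip":1.5},{"slide":[16.1,5.4,0],"turn":0,"grip":1.5},{"slide":[16.1,5.4,0],"turn":0,"grip":1.5},{"slide":[16.1,5.4,0],"turn":0,"grip":1.5},{"slide":[16.1,5.4,3.5],"turn":0,"grip":1.5},{"slide":[16.1,5.4,6.3],"turn":0,"grip":1.5},{"slide":[16.1,5.4,6.3],"turn":0,"grip":1.5},{"slide":[16.1,5.4,6.3],"turn":0,"grip":1.5},{"slide":[16.1,5.4,6.3],"turn":0,"grip":4.5},{"slide":[16.1,5.4,6.3],"turn":0,"grip":4.5},{"slide":[16.1,5.4,6.3],"turn":0,"grip":4.5},{"slide":[16.1,5.4,6.3],"turn":0,"grip":4.5}]'
python3 -m inch '[{"slide":[0,0,-4],"turn":0,"grip":4.5},{"slide":[0,0,-7],"turn":0,"grip":4.5},{"slide":[-22.7,-4.7,-6],"turn":0,"grip":4.5},{"slide":[-22.7,-4.7,-6],"turn":0,"grip":4.5},{"slide":[-22.7,-4.7,-6],"turn":0,"grip":4.5},{"slide":[-22.7,-4.7,-6],"turn":0,"grip":4.5},{"slide":[-22.7,-4.7,6],"turn":0,"grip":4.5},{"slide":[-22.7,-4.7,13],"turn":0,"grip":4.5},{"slide":[-22.7,-4.7,13],"turn":0,"grip":4.5},{"slide":[-22.7,-4.7,13],"turn":0,"grip":4.5},{"slide":[-22.7,-4.7,13],"turn":0,"grip":4.5}]'
python3 - <<'E'
from h import *
plan([(.577,-.1755,.034,5.1),(.5485,-.242,.0,5.1)])
import v
p,d,K,T=cam("side"); cv2.imwrite("pics/s6.png",cv2.resize(p[90:300,180:340][...,::-1],(457,600)))
E
```

```text
time: 16.15
eef_pos: [0.6027, 0.0554, 0.2584]
tcp_rot: [0.675, 0.738, 0.001, 0.001]
contact_force: [0.0, -0.2, -0.4]
opening: 0.527
finger_force: 0.0
time: 17.25
eef_pos: [0.5708, -0.1731, 0.1196]
tcp_rot: [0.675, 0.738, -0.002, -0.007]
contact_force: [-0.1, 0.3, -1.0]
opening: 0.53
finger_force: 0.0
at [ 0.5708 -0.1731  0.1196] yaw 5.0 tilt [-0.014  0.007 -1.   ]
(0.577, -0.1755, 0.034, 5.1) slide [np.float64(-0.29), np.float64(0.6), np.float64(8.56)] turn -0.001 rows>= 2
(0.5485, -0.242, 0.0, 5.1) slide [np.float64(-6.37), np.float64(-3.43), np.float64(3.4)] turn -0.0 rows>= 2
blob 39 top [0.5905 0.029  0.0827] mean [0.5926 0.0293 0.0824] z 0.084 rgb [102 103 100]
blob 43 top [0.5612 0.2345 0.0424] mean [0.5668 0.2275 0.042 ] z 0.046 rgb [188 199  72]
blob 65 top [0.5608 0.2889 0.0641] mean [0.5605 0.2891 0.0641] z 0.067 rgb [236 237 231]
blob 51 top [0.553  0.2414 0.0674] mean [0.5542 0.2421 0.0685] z 0.071 rgb [220 220 216]
blob 67 top [0.5315 0.338  0.058 ] mean [0.533  0.3383 0.057 ] z 0.061 rgb [230 231 227]
blob 64 top [0.5254 0.2953 0.0632] mean [0.5257 0.2949 0.062 ] z 0.064 rgb [ 99 146 223]
blob 60 top [0.4958 0.2271 0.0433] mean [0.495  0.2268 0.0412] z 0.044 rgb [201 212  69]
blob 61 top [0.5194 0.2492 0.0696] mean [0.5192 0.2494 0.0695] z 0.072 rgb [232 234 229]
blob 151 top [0.4779 0.0681 0.0607] mean [0.4874 0.0701 0.0604] z 0.063 rgb [207 209 206]
blob 58 top [0.4933 0.2964 0.0637] mean [0.4933 0.2962 0.0627] z 0.066 rgb [245 246 237]
blob 68 top [0.4859 0.2572 0.0703] mean [0.4867 0.2564 0.0687] z 0.071 rgb [82 86 63]
blob 139 top [0.4138 0.0611 0.0602] mean [0.3998 0.0626 0.06  ] z 0.063 rgb [202 202 198]
blob 69 top [0.4196 0.3284 0.059 ] mean [0.4185 0.3282 0.0594] z 0.062 rgb [ 71 115 210]
blob 62 top [0.4088 0.2491 0.0587] mean [0.4084 0.249  0.0588] z 0.062 rgb [222 222 221]
```

View pics/s6.png

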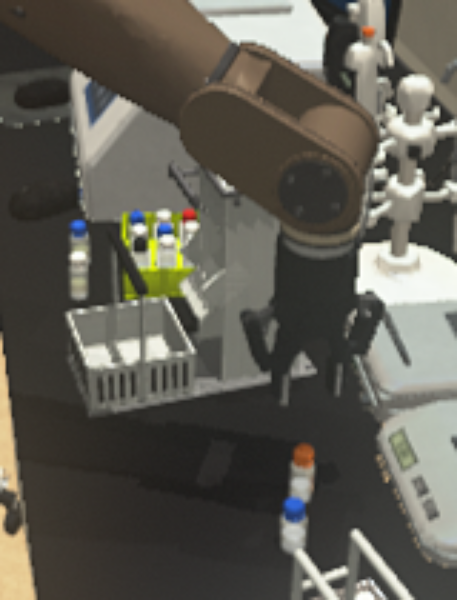

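```bash

python3 -m inch '[{"slide":[0,0,0],"turn":0,"grip":4.5},{"slide":[0,0,0],"turn":0,"grip":4.5},{"slide":[0,0,0],"turn":0,"grip":4.5}]' | head -2
python3 - <<'E'
from h import *
plan([(.577,-.1755,.034,5.1)])
E
```

```text
time: 17.65
eef_pos: [0.5771, -0.1752, 0.1302]
at [ 0.5771 -0.1752  0.1302] yaw 5.1 tilt [ 0.004 -0.002 -1.   ]
(0.577, -0.1755, 0.034, 5.1) slide [np.float64(-0.03), np.float64(-0.02), np.float64(9.62)] turn 0.001 rows>= 2
```

```bash

python3 -m inch '[{"slide":[0,0,4],"turn":0,"grip":4.5},{"slide":[0,0,8],"turn":0,"grip":4.5},{"slide":[0,0,9.6],"turn":0,"grip":4.5},{"slide":[0,0,9.6],"turn":0,"grip":4.5},{"slide":[0,0,9.6],"turn":0,"grip":1.5},{"slide":[0,0,9.6],"turn":0,"grip":1.5},{"slide":[0,0,9.6],"turn":0,"grip":1.5},{"slide":[0,0,9.6],"turn":0,"grip":1.5},{"slide":[0,0,9.6],"turn":0,"grip":1.5},{"slide":[0,0,5],"turn":0,"grip":1.5},{"slide":[0,0,0],"turn":0,"grip":1.5},{"slide":[0,0,-19.5],"turn":0,"grip":1.5},{"slide":[0,0,-19.5],"turn":0,"grip":1.5},{"slide":[0,0,-19.5],"turn":0,"grip":1.5},{"slide":[0,0,-19.5],"turn":0,"grip":1.5},{"slide":[0,0,-19.5],"turn":0,"grip":1.5},{"slide":[0,0,-19.5],"turn":0,"grip":1.5}]'
python3 -m inch '[{"slide":[22.9,0.3,0],"turn":0,"grip":1.5},{"slide":[22.9,0.3,0],"turn":0,"grip":1.5},{"slide":[22.9,0.3,0],"turn":0,"grip":1.5},{"slide":[22.9,0.3,0],"turn":0,"grip":1.5},{"slide":[22.9,0.3,0],"turn":0,"grip":1.5},{"slide":[22.9,0.3,0],"turn":0,"grip":1.5},{"slide":[22.9,0.3,0],"turn":0,"grip":1.5},{"slide":[22.9,0.3,3.5],"turn":0,"grip":1.5},{"slide":[22.9,0.3,6.5],"turn":0,"grip":1.5},{"slide":[22.9,0.3,6.5],"turn":0,"grip":1.5},{"slide":[22.9,0.3,6.5],"turn":0,"grip":1.5},{"slide":[22.9,0.3,6.5],"turn":0,"grip":4.5},{"slide":[22.9,0.3,6.5],"turn":0,"grip":4.5},{"slide":[22.9,0.3,6.5],"turn":0,"grip":4.5},{"slide":[22.9,0.3,6.5],"turn":0,"grip":4.5}]'
python3 -m inch '[{"slide":[0,0,-4],"turn":0,"grip":4.5},{"slide":[0,0,-7],"turn":0,"grip":4.5},{"slide":[-29.3,-3.8,-6],"turn":0,"grip":4.5},{"slide":[-29.3,-3.8,-6],"turn":0,"grip":4.5},{"slide":[-29.3,-3.8,-6],"turn":0,"grip":4.5},{"slide":[-29.3,-3.8,-6],"turn":0,"grip":4.5},{"slide":[-29.3,-3.8,-6],"turn":0,"grip":4.5},{"slide":[-29.3,-3.8,6],"turn":0,"grip":4.5},{"slide":[-29.3,-3.8,13],"turn":0,"grip":4.5},{"slide":[-29.3,-3.8,13],"turn":0,"grip":4.5},{"slide":[-29.3,-3.8,13],"turn":0,"grip":4.5},{"slide":[-29.3,-3.8,13],"turn":0,"grip":4.5},{"slide":[-29.3,-3.8,13],"turn":0,"grip":4.5},{"slide":[-29.3,-3.8,13],"turn":0,"grip":4.5},{"slide":[-29.3,-3.8,13],"turn":0,"grip":4.5}]'
python3 - <<'E'
from h import *
plan([(.5485,-.242,.029,5.1)])
p,d,K,T=cam("side"); a=p[90:300,180:340][...,::-1]
q,_,_,_=cam("top"); b=q[130:270,100:350][...,::-1]
cv2.imwrite("pics/s7.png",np.hstack([cv2.resize(a,(343,450)),cv2.resize(b,(450,450))]))
E
```

```text
time: 19.35
eef_pos: [0.5758, -0.1749, 0.3237]
tcp_rot: [0.675, 0.738, 0.0, 0.001]
contact_force: [0.5, -0.3, -0.0]
opening: 0.267
finger_force: 29.4
time: 20.85
eef_pos: [0.5584, 0.0535, 0.258]
tcp_rot: [0.675, 0.738, 0.0, 0.0]
contact_force: [-0.6, 0.2, -0.2]
opening: 0.527
finger_force: 0.0
time: 22.35
eef_pos: [0.5485, -0.2424, 0.1312]
tcp_rot: [0.675, 0.738, 0.001, 0.003]
contact_force: [-1.0, -0.6, 0.3]
opening: 0.531
finger_force: 0.0
at [ 0.5485 -0.2424  0.1312] yaw 5.1 tilt [ 0.006 -0.004 -1.   ]
(0.5485, -0.242, 0.029, 5.1) slide [np.float64(0.04), np.float64(-0.0), np.float64(10.22)] turn 0.001 rows>= 3
```

View pics/s7.png

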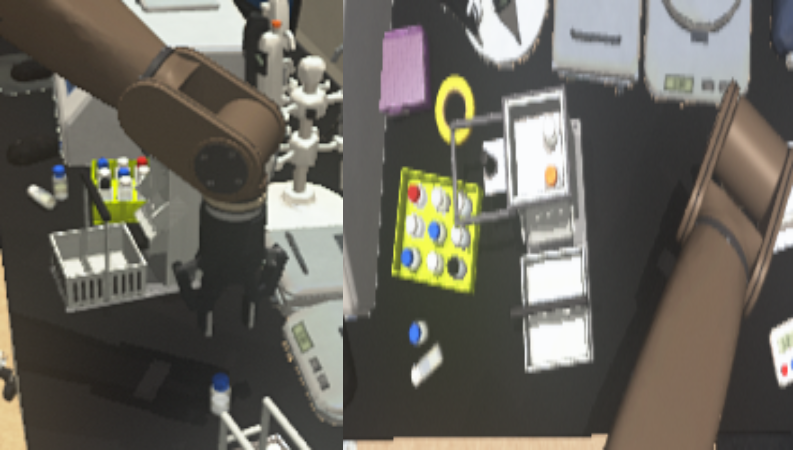

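Side/top pair: white and orange stand in the shaft. The white vial on the left has been knocked over and now lies next to the blue one, at (426,365). I'll take the right-hand blue one first, then re-measure those two.

```bash

python3 -m inch '[{"slide":[0,0,4],"turn":0,"grip":4.5},{"slide":[0,0,8],"turn":0,"grip":4.5},{"slide":[0,0,10.2],"turn":0,"grip":4.5},{"slide":[0,0,10.2],"turn":0,"grip":4.5},{"slide":[0,0,10.2],"turn":0,"grip":1.5},{"slide":[0,0,10.2],"turn":0,"grip":1.5},{"slide":[0,0,10.2],"turn":0,"grip":1.5},{"slide":[0,0,10.2],"turn":0,"grip":1.5},{"slide":[0,0,10.2],"turn":0,"grip":1.5},{"slide":[0,0,5],"turn":0,"grip":1.5},{"slide":[0,0,0],"turn":0,"grip":1.5},{"slide":[0,0,-19.5],"turn":0,"grip":1.5},{"slide":[0,0,-19.5],"turn":0,"grip":1.5},{"slide":[0,0,-19.5],"turn":0,"grip":1.5},{"slide":[0,0,-19.5],"turn":0,"grip":1.5},{"slide":[0,0,-19.5],"turn":0,"grip":1.5},{"slide":[0,0,-19.5],"turn":0,"grip":1.5}]'
python3 -m inch '[{"slide":[33.3,8.5,0],"turn":0,"grip":1.5},{"slide":[33.3,8.5,0],"turn":0,"grip":1.5},{"slide":[33.3,8.5,0],"turn":0,"grip":1.5},{"slide":[33.3,8.5,0],"turn":0,"grip":1.5},{"slide":[33.3,8.5,0],"turn":0,"grip":1.5},{"slide":[33.3,8.5,0],"turn":0,"grip":1.5},{"slide":[33.3,8.5,0],"turn":0,"grip":1.5},{"slide":[33.3,8.5,0],"turn":0,"grip":1.5},{"slide":[33.3,8.5,0],"turn":0,"grip":1.5},{"slide":[33.3,8.5,3.5],"turn":0,"grip":1.5},{"slide":[33.3,8.5,6.8],"turn":0,"grip":1.5},{"slide":[33.3,8.5,6.8],"turn":0,"grip":1.5},{"slide":[33.3,8.5,6.8],"turn":0,"grip":1.5},{"slide":[33.3,8.5,6.8],"turn":0,"grip":4.5},{"slide":[33.3,8.5,6.8],"turn":0,"grip":4.5},{"slide":[33.3,8.5,6.8],"turn":0,"grip":4.5},{"slide":[33.3,8.5,6.8],"turn":0,"grip":4.5}]'
python3 -m inch '[{"slide":[0,0,-4],"turn":0,"grip":4.5},{"slide":[0,0,-8],"turn":0,"grip":4.5},{"slide":[0,-14,-8],"turn":-0.5,"grip":4.5},{"slide":[0,-14,-8],"turn":-0.5,"grip":4.5},{"slide":[0,-14,-8],"turn":-0.5,"grip":4.5},{"slide":[0,-14,-8],"turn":-0.5,"grip":4.5},{"slide":[0,-14,-8],"turn":-0.5,"grip":4.5},{"slide":[0,-14,-8],"turn":-0.5,"grip":4.5},{"slide":[0,-14,-8],"turn":-0.5,"grip":4.5}]'
cat > v2.py <<'E'
from h import *
p,d,K,T=cam("top"); W=cloud(d,K,T)
m=((W[...,2]>.012)&(W[...,2]<.09)&(W[...,0]<.455)&(W[...,0]>.3)&(W[...,1]<.45)&(W[...,1]>.15)).astype(np.uint8)
n,l,st,c=cv2.connectedComponentsWithStats(m)
for i in range(1,n):
    if st[i,4]>12:
        w=W[l==i]; z=np.percentile(w[:,2],95); t=w[w[:,2]>z-.008]
        print(st[i,4],"topmean",t.mean(0).round(4),"rect",cv2.minAreaRect((t[:,:2]*1000).astype(np.float32)),"z",z.round(3),p[l==i].mean(0).astype(int))
plan([(.4185,.3285,.18,90),(.4185,.3285,.031,90)])
cv2.imwrite("pics/v2.png",cv2.resize(p[160:270,100:260][...,::-1],(800,550)))
E
python3 v2.py
```

```text
time: 24.15
eef_pos: [0.5468, -0.2419, 0.3242]
tcp_rot: [0.675, 0.738, 0.0, 0.002]
contact_force: [-1.0, 0.0, -1.1]
opening: 0.286
finger_force: 29.7
time: 25.85
eef_pos: [0.602, 0.0975, 0.2555]
tcp_rot: [0.675, 0.738, 0.001, 0.001]
contact_force: [0.6, 0.2, -0.3]
opening: 0.526
finger_force: 0.0
time: 26.75
eef_pos: [0.4628, 0.0851, 0.3345]
tcp_rot: [0.472, 0.882, 0.0, 0.0]
contact_force: [0.9, -0.2, 0.2]
opening: 0.525
finger_force: 0.0
49 topmean [0.4444 0.4255 0.0865] rect ((444.92279052734375, 423.9716796875), (8.023737907409668, 19.421857833862305), 50.24595642089844) z 0.089 [99 97 94]
36 topmean [0.4178 0.3294 0.0582] rect ((418.3472900390625, 329.3541564941406), (18.52568244934082, 18.396167755126953), 57.76322555541992) z 0.061 [ 74 110 188]
15 topmean [0.3738 0.3402 0.0189] rect ((373.2955322265625, 340.4500732421875), (14.485468864440918, 8.301543235778809), 6.195367336273193) z 0.022 [231 229 223]
at [0.4628 0.0851 0.3344] yaw 33.7 tilt [-0.  0. -1.]
(0.4185, 0.3285, 0.18, 90) slide [np.float64(22.7), np.float64(9.83), np.float64(15.44)] turn -0.982 rows>= 7
(0.4185, 0.3285, 0.031, 90) slide [np.float64(0.0), np.float64(0.0), np.float64(14.9)] turn 0.0 rows>= 3
```

View pics/v2.png

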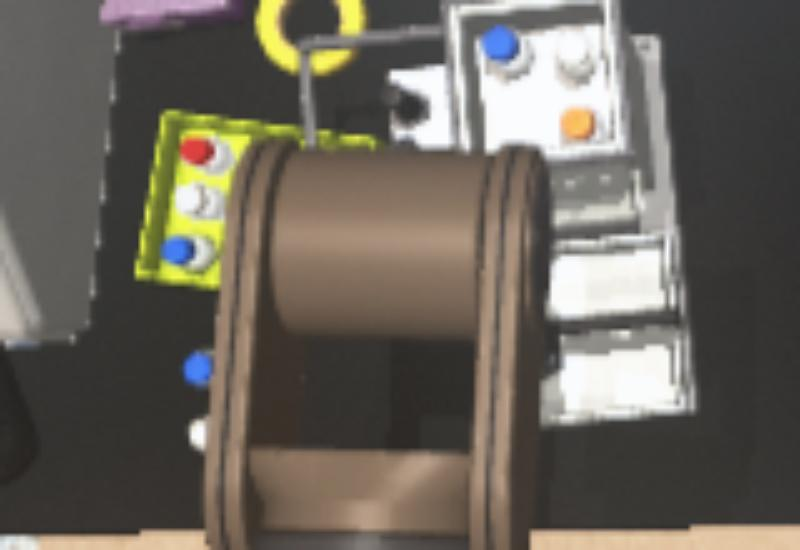

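Three vials are in the shaft (500,45), (575,60), (577,122). The lying white one (200,435) hasn't moved since the last picture. Blue next, with the fingers closing parallel to the lying vial's axis (yaw 120) so they clear it.

```bash

python3 -m inch '[{"slide":[11,5,0],"turn":-0.15,"grip":4},{"slide":[11,5,0],"turn":-0.3,"grip":4},{"slide":[22.7,9.9,0],"turn":-1.5,"grip":4},{"slide":[22.7,9.9,0],"turn":-1.5,"grip":4},{"slide":[22.7,9.9,0],"turn":-1.5,"grip":4},{"slide":[22.7,9.9,10],"turn":-1.5,"grip":4},{"slide":[22.7,9.9,15],"turn":-1.5,"grip":4},{"slide":[22.7,9.9,15],"turn":-1.5,"grip":4},{"slide":[22.7,9.9,15],"turn":-1.5,"grip":4},{"slide":[22.7,9.9,15],"turn":-1.5,"grip":4},{"slide":[22.7,9.9,15],"turn":-1.5,"grip":4},{"slide":[22.7,9.9,15],"turn":-1.5,"grip":4},{"slide":[22.7,9.9,15],"turn":-1.5,"grip":4},{"slide":[22.7,9.9,15],"turn":-1.5,"grip":4},{"slide":[22.7,9.9,15],"turn":-1.5,"grip":4},{"slide":[22.7,9.9,15],"turn":-1.5,"grip":4}]'
python3 - <<'E'
from h import *
plan([(.4185,.329,.031,120),(.4185,.329,.33,120),(.558,.095,.33,90),(.558,.095,.26,90)])
p,d,K,T=cam("side"); cv2.imwrite("pics/s8.png",cv2.resize(p[60:220,180:340][...,::-1],(600,600)))
E
```

```text
time: 28.4
eef_pos: [0.4184, 0.3289, 0.1845]
tcp_rot: [-0.256, 0.967, 0.0, 0.0]
contact_force: [-0.7, 0.6, 0.1]
opening: 0.471
finger_force: 0.0
at [0.4184 0.3289 0.1845] yaw 119.7 tilt [ 0.  0. -1.]
(0.4185, 0.329, 0.031, 120) slide [np.float64(-0.02), np.float64(0.0), np.float64(15.35)] turn -0.006 rows>= 4
(0.4185, 0.329, 0.33, 120) slide [np.float64(0.0), np.float64(0.0), np.float64(-29.9)] turn 0.0 rows>= 6
(0.558, 0.095, 0.33, 90) slide [np.float64(-0.38), np.float64(-27.24), np.float64(-0.0)] turn 0.524 rows>= 6
(0.558, 0.095, 0.26, 90) slide [np.float64(0.0), np.float64(0.0), np.float64(7.0)] turn 0.0 rows>= 2
```

View pics/s8.png

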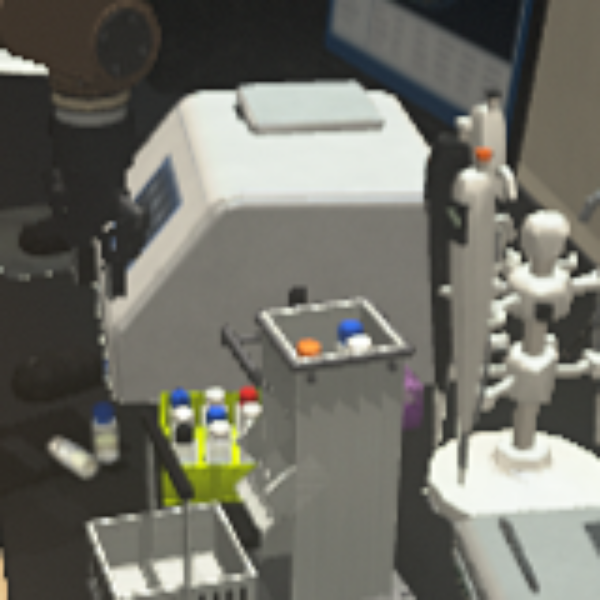

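The upright blue vial (103,430) and the lying white one (72,458) are as expected. Picking the blue one.

```bash

python3 -m inch '[{"slide":[0,0,5],"turn":0,"grip":4},{"slide":[0,0,9],"turn":0,"grip":4},{"slide":[0,0,12],"turn":0,"grip":4},{"slide":[0,0,15.3],"turn":0,"grip":4},{"slide":[0,0,15.3],"turn":0,"grip":4},{"slide":[0,0,15.3],"turn":0,"grip":4},{"slide":[0,0,15.3],"turn":0,"grip":1.5},{"slide":[0,0,15.3],"turn":0,"grip":1.5},{"slide":[0,0,15.3],"turn":0,"grip":1.5},{"slide":[0,0,15.3],"turn":0,"grip":1.5},{"slide":[0,0,15.3],"turn":0,"grip":1.5},{"slide":[0,0,12],"turn":0,"grip":1.5},{"slide":[0,0,8],"turn":0,"grip":1.5},{"slide":[0,0,-14.5],"turn":0,"grip":1.5},{"slide":[0,0,-14.5],"turn":0,"grip":1.5},{"slide":[0,0,-14.5],"turn":0,"grip":1.5},{"slide":[0,0,-14.5],"turn":0,"grip":1.5},{"slide":[0,0,-14.5],"turn":0,"grip":1.5},{"slide":[0,0,-14.5],"turn":0,"grip":1.5}]'
python3 -m inch '[{"slide":[-0.4,-27.2,0],"turn":0.52,"grip":1.5},{"slide":[-0.4,-27.2,0],"turn":0.52,"grip":1.5},{"slide":[-0.4,-27.2,0],"turn":0.52,"grip":1.5},{"slide":[-0.4,-27.2,0],"turn":0.52,"grip":1.5},{"slide":[-0.4,-27.2,0],"turn":0.52,"grip":1.5},{"slide":[-0.4,-27.2,0],"turn":0.52,"grip":1.5},{"slide":[-0.4,-27.2,0],"turn":0.52,"grip":1.5},{"slide":[-0.4,-27.2,0],"turn":0.52,"grip":1.5},{"slide":[-0.4,-27.2,0],"turn":0.52,"grip":1.5},{"slide":[-0.4,-27.2,0],"turn":0.52,"grip":1.5},{"slide":[-0.4,-27.2,0],"turn":0.52,"grip":1.5}]'
python3 - <<'E'
from h import *
plan([(.558,.095,.26,90)])
E
```

```text
time: 30.35
eef_pos: [0.4198, 0.3297, 0.3353]
tcp_rot: [-0.256, 0.967, 0.001, 0.005]
contact_force: [-0.2, -0.2, -0.2]
opening: 0.287
finger_force: 29.6
time: 31.45
eef_pos: [0.5561, 0.0956, 0.3294]
tcp_rot: [0.0, 1.0, 0.0, 0.0]
contact_force: [-0.1, -0.2, 0.2]
opening: 0.29
finger_force: 29.7
at [0.5561 0.0956 0.3294] yaw 90.0 tilt [ 0.  0. -1.]
(0.558, 0.095, 0.26, 90) slide [np.float64(-0.19), np.float64(-0.06), np.float64(6.94)] turn -0.0 rows>= 2
```

```bash

python3 -m inch '[{"slide":[-0.2,0,3.5],"turn":0,"grip":1.5},{"slide":[-0.2,0,6.9],"turn":0,"grip":1.5},{"slide":[-0.2,0,6.9],"turn":0,"grip":1.5},{"slide":[-0.2,0,6.9],"turn":0,"grip":1.5},{"slide":[-0.2,0,6.9],"turn":0,"grip":4.2},{"slide":[-0.2,0,6.9],"turn":0,"grip":4.2},{"slide":[-0.2,0,6.9],"turn":0,"grip":4.2},{"slide":[-0.2,0,6.9],"turn":0,"grip":4.2},{"slide":[-0.2,0,3],"turn":0,"grip":4.2},{"slide":[-0.2,0,-1],"turn":0,"grip":4.2},{"slide":[-0.2,-18,-1],"turn":0,"grip":4.2},{"slide":[-0.2,-18,-1],"turn":0,"grip":4.2},{"slide":[-0.2,-18,-1],"turn":0,"grip":4.2},{"slide":[-0.2,-18,-1],"turn":0,"grip":4.2},{"slide":[-0.2,-18,-1],"turn":0,"grip":4.2},{"slide":[-0.2,-18,-1],"turn":0,"grip":4.2}]' | head -2
python3 v2.py
```

```text
time: 33.05
eef_pos: [0.5581, -0.0859, 0.3395]
48 topmean [0.4451 0.4247 0.0847] rect ((445.760986328125, 423.67095947265625), (4.108763217926025, 19.622196197509766), 53.10361862182617) z 0.087 [100  98  94]
115 topmean [0.386  0.3135 0.0218] rect ((383.7426452636719, 317.6085510253906), (23.383304595947266, 59.75403594970703), 25.812942504882812) z 0.026 [199 200 191]
at [ 0.5582 -0.0851  0.3395] yaw 89.9 tilt [ 0.  0. -1.]
(0.4185, 0.3285, 0.18, 90) slide [np.float64(14.05), np.float64(41.33), np.float64(15.95)] turn -0.002 rows>= 10
(0.4185, 0.3285, 0.031, 90) slide [np.float64(0.0), np.float64(0.0), np.float64(14.9)] turn 0.0 rows>= 3
```

View pics/v2.png

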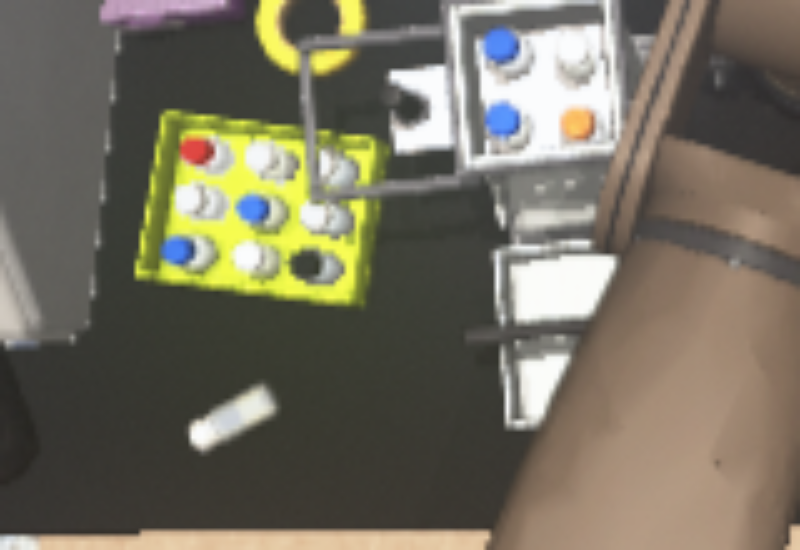

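Four vials stand in the shaft corners. The last white one lies centred at about (232,418), i.e. (.385,.317), with its axis at 116°. I'll grip it across the middle with the fingertips and lay it in the valley between the caps, along the gate axis.

```bash
python3 - <<'E'
from h import *
plan([(.385,.3165,.14,25.8),(.385,.3165,.005,25.8)])
E
python3 -m inch '[{"slide":[10,20,0],"turn":0.5,"grip":4.5},{"slide":[10,20,0],"turn":0.5,"grip":4.5},{"slide":[10,20,0],"turn":0.5,"grip":4.5},{"slide":[10,20,0],"turn":0.5,"grip":4.5},{"slide":[17.3,40.2,0],"turn":1.119,"grip":4.5},{"slide":[17.3,40.2,0],"turn":1.119,"grip":4.5},{"slide":[17.3,40.2,0],"turn":1.119,"grip":4.5},{"slide":[17.3,40.2,0],"turn":1.119,"grip":4.5},{"slide":[17.3,40.2,10],"turn":1.119,"grip":4.5},{"slide":[17.3,40.2,20],"turn":1.119,"grip":4.5},{"slide":[17.3,40.2,20],"turn":1.119,"grip":4.5},{"slide":[17.3,40.2,20],"turn":1.119,"grip":4.5},{"slide":[17.3,40.2,20],"turn":1.119,"grip":4.5},{"slide":[17.3,40.2,20],"turn":1.119,"grip":4.5},{"slide":[17.3,40.2,20],"turn":1.119,"grip":4.5},{"slide":[17.3,40.2,20],"turn":1.119,"grip":4.5}]'
python3 - <<'E'
from h import *
plan([(.385,.3165,.005,25.8)])
E
```

```text
at [ 0.5582 -0.0851  0.3395] yaw 89.9 tilt [ 0.  0. -1.]
(0.385, 0.3165, 0.14, 25.8) slide [np.float64(17.4), np.float64(40.13), np.float64(19.95)] turn 1.119 rows>= 10
(0.385, 0.3165, 0.005, 25.8) slide [np.float64(0.0), np.float64(0.0), np.float64(13.5)] turn -0.0 rows>= 3
time: 34.7
eef_pos: [0.3881, 0.3177, 0.1427]
tcp_rot: [0.532, 0.847, 0.003, 0.002]
contact_force: [0.2, -0.3, 0.6]
opening: 0.535
finger_force: 0.0
at [0.3881 0.3177 0.1427] yaw 25.8 tilt [ 0.005  0.003 -1.   ]
(0.385, 0.3165, 0.005, 25.8) slide [np.float64(0.02), np.float64(-0.33), np.float64(13.77)] turn -0.0 rows>= 3
```

```bash

python3 -m inch '[{"slide":[0,0,4],"turn":0,"grip":4.5},{"slide":[0,0,8],"turn":0,"grip":4.5},{"slide":[0,0,11],"turn":0,"grip":4.5},{"slide":[0,0,13],"turn":0,"grip":4.5},{"slide":[0,0,13.4],"turn":0,"grip":4.5},{"slide":[0,0,13.4],"turn":0,"grip":4.5},{"slide":[0,0,13.4],"turn":0,"grip":1.5},{"slide":[0,0,13.4],"turn":0,"grip":1.5},{"slide":[0,0,13.4],"turn":0,"grip":1.5},{"slide":[0,0,13.4],"turn":0,"grip":1.5},{"slide":[0,0,13.4],"turn":0,"grip":1.5},{"slide":[0,0,13.4],"turn":0,"grip":1.5}]'
python3 -m inch '[{"slide":[0,0,-3],"turn":0,"grip":1.5},{"slide":[0,0,-6],"turn":0,"grip":1.5},{"slide":[0,0,-33.5],"turn":0,"grip":1.5},{"slide":[0,0,-33.5],"turn":0,"grip":1.5},{"slide":[0,0,-33.5],"turn":0,"grip":1.5},{"slide":[0,0,-33.5],"turn":0,"grip":1.5},{"slide":[0,0,-33.5],"turn":0,"grip":1.5},{"slide":[0,0,-33.5],"turn":0,"grip":1.5},{"slide":[0,0,-33.5],"turn":0,"grip":1.5},{"slide":[0,0,-33.5],"turn":0,"grip":1.5},{"slide":[0,0,-33.5],"turn":0,"grip":1.5}]'
python3 - <<'E'
from h import *
plan([(.581,.075,.34,5.1),(.581,.075,.257,5.1)])
p,d,K,T=cam("side"); cv2.imwrite("pics/s9.png",cv2.resize(p[40:220,160:340][...,::-1],(600,600)))
p,d,K,T=cam("top"); W=cloud(d,K,T); w=W.reshape(-1,3); w=w[(abs(w[:,0]-.581)<.046)&(abs(w[:,1]-.075)<.046)&(w[:,2]>.235)&(w[:,2]<.26)]; print(w.mean(0),np.percentile(w[:,2],95))
E
```

```text
time: 35.9
eef_pos: [0.3877, 0.3177, 0.0076]
tcp_rot: [0.531, 0.847, 0.002, 0.001]
contact_force: [0.2, -0.8, 7.0]
opening: 0.275
finger_force: 30.8
time: 37.0
eef_pos: [0.385, 0.3164, 0.3379]
tcp_rot: [0.532, 0.847, -0.002, -0.001]
contact_force: [-0.2, 0.3, 0.1]
opening: 0.278
finger_force: 30.1
at [0.385  0.3164 0.3379] yaw 25.8 tilt [-0.004 -0.002 -1.   ]
(0.581, 0.075, 0.34, 5.1) slide [np.float64(-30.26), np.float64(7.15), np.float64(-0.21)] turn 0.361 rows>= 7
(0.581, 0.075, 0.257, 5.1) slide [np.float64(0.0), np.float64(0.0), np.float64(8.3)] turn -0.0 rows>= 2
[0.57844635 0.07849874 0.24710608] 0.25256502744253917
```

View pics/s9.png

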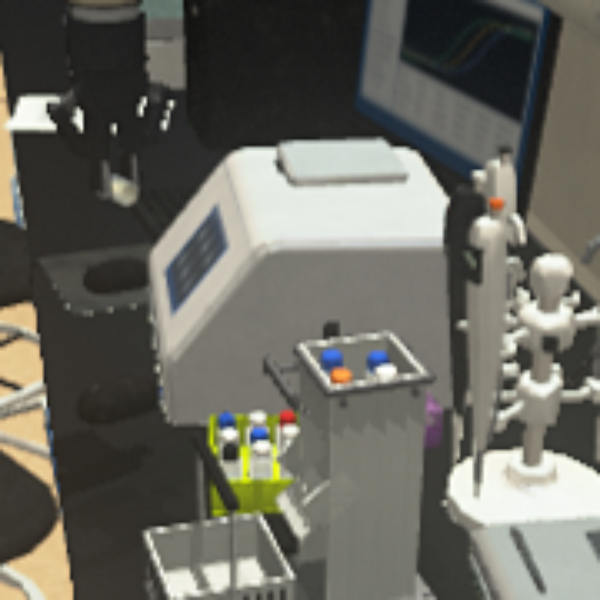

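```bash

python3 -m inch '[{"slide":[-30.3,7.1,0],"turn":0.361,"grip":1.5},{"slide":[-30.3,7.1,0],"turn":0.361,"grip":1.5},{"slide":[-30.3,7.1,0],"turn":0.361,"grip":1.5},{"slide":[-30.3,7.1,0],"turn":0.361,"grip":1.5},{"slide":[-30.3,7.1,0],"turn":0.361,"grip":1.5},{"slide":[-30.3,7.1,0],"turn":0.361,"grip":1.5},{"slide":[-30.3,7.1,0],"turn":0.361,"grip":1.5},{"slide":[-30.3,7.1,0],"turn":0.361,"grip":1.5},{"slide":[-30.3,7.1,0],"turn":0.361,"grip":1.5},{"slide":[-30.3,7.1,0],"turn":0.361,"grip":1.5},{"slide":[-30.3,7.1,0],"turn":0.361,"grip":1.5},{"slide":[-30.3,7.1,0],"turn":0.361,"grip":1.5}]'|head -2
python3 - <<'E'
from h import *
K,T=[np.load("top0.npz")[k] for k in"KT"]
for u,v in((500,45),(575,55),(502,120),(577,122)): print(ray(K,T,100+u/5,160+v/5,.247).round(4))
plan([(.581,.075,.257,5.1)])
E
```

```text
time: 38.3
eef_pos: [0.5811, 0.0761, 0.3407]
[0.6009 0.0958 0.247 ]
[0.5946 0.0522 0.247 ]
[0.5569 0.0943 0.247 ]
[0.5554 0.0509 0.247 ]
at [0.5811 0.0761 0.3407] yaw 5.2 tilt [ 0.001  0.    -1.   ]
(0.581, 0.075, 0.257, 5.1) slide [np.float64(-0.11), np.float64(-0.02), np.float64(8.37)] turn 0.002 rows>= 2
```

```bash

python3 -m inch '[{"slide":[-0.2,-0.4,3],"turn":0,"grip":1.5},{"slide":[-0.2,-0.4,6],"turn":0,"grip":1.5},{"slide":[-0.2,-0.4,8],"turn":0,"grip":1.5},{"slide":[-0.2,-0.4,8.4],"turn":0,"grip":1.5},{"slide":[-0.2,-0.4,8.4],"turn":0,"grip":1.5},{"slide":[-0.2,-0.4,8.4],"turn":0,"grip":1.5},{"slide":[-0.2,-0.4,8.4],"turn":0,"grip":4},{"slide":[-0.2,-0.4,8.4],"turn":0,"grip":4},{"slide":[-0.2,-0.4,8.4],"turn":0,"grip":4},{"slide":[-0.2,-0.4,8.4],"turn":0,"grip":4},{"slide":[-0.2,-0.4,5],"turn":0,"grip":4},{"slide":[-0.2,-0.4,1],"turn":0,"grip":4},{"slide":[-0.2,-0.4,-2],"turn":0,"grip":4},{"slide":[11,-0.4,-2],"turn":0,"grip":5},{"slide":[11,-0.4,-2],"turn":0,"grip":5},{"slide":[11,-0.4,-2],"turn":0,"grip":5},{"slide":[11,-0.4,-2],"turn":0,"grip":5}]'
python3 - <<'E'
from h import *
p,d,K,T=cam("side"); a=p[100:220,200:320][...,::-1]
q,_,_,_=cam("top"); b=q[130:230,140:260][...,::-1]
cv2.imwrite("pics/s10.png",np.hstack([cv2.resize(a,(400,400)),cv2.resize(b,(400,400))]))
plan([(.5717,.1596,.30,5.1),(.5717,.1596,.218,5.1)])
E
```

```text
time: 40.0
eef_pos: [0.5674, 0.1857, 0.3602]
tcp_rot: [0.674, 0.739, -0.0, 0.0]
contact_force: [0.2, -0.1, -0.7]
opening: 0.585
finger_force: 0.0
at [0.5679 0.1835 0.36  ] yaw 5.1 tilt [-0.    -0.001 -1.   ]
(0.5717, 0.1596, 0.3, 5.1) slide [np.float64(-2.42), np.float64(0.16), np.float64(6.0)] turn 0.0 rows>= 2
(0.5717, 0.1596, 0.218, 5.1) slide [np.float64(0.0), np.float64(0.0), np.float64(8.2)] turn -0.0 rows>= 2
```

View pics/s10.png

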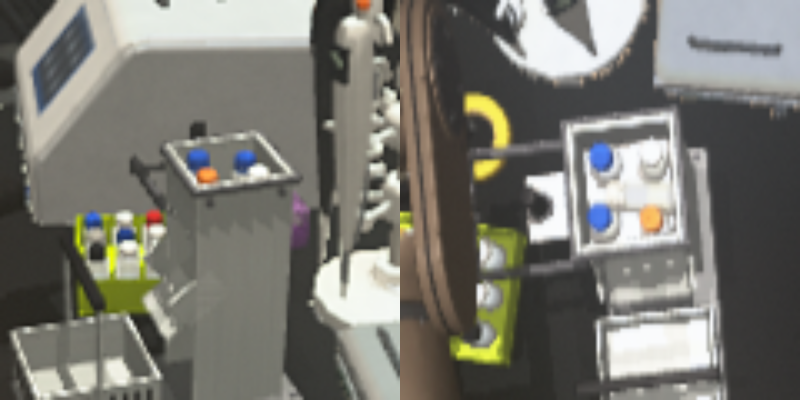

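Four caps show in the shaft; the fifth vial, a pale patch around (635,195), seems to have sunk between them. Checking that with depth.

```bash
python3 - <<'E'
from h import *
p,d,K,T=cam("top"); W=cloud(d,K,T)
c=proj(K,T,[[.581,.075,.24]])[0].astype(int); print(c)
r=slice(c[1]-15,c[1]+16); s=slice(c[0]-15,c[0]+16)
print((W[r,s,2]*1000).astype(int)[::2,::2])
cv2.imwrite("pics/z.png",cv2.resize(p[r,s][...,::-1],(500,500),interpolation=cv2.INTER_CUBIC))
E
```

```text
[207 176]
[[ 248  250  250  250  252  249  249  245  242  236  231  235  230  225
   225  250]
 [ 235  237  230  233  224  223  219  215  217  209  210  199  199  195
   193  252]
 [ 238  206  206  240  240  223  193  182  189  187  184  240  245  188
   190  248]
 [ 237  201  185  244  239  243  226  187  184  185  248  247  245  248
   185  251]
 [ 243  202  237  245  239  242  224  204  186  189  244  246  244  232
   188  252]
 [ 245  206  184  242  238  233  223  202  188  187  225  232  236  226
   188  251]
 [ 247  213  185  184  223  220  210  192  191  184  185  216  214  204
   183  249]
 [ 250  217  185  184  188  205  204  205  208  207  209  209  207  210
   207  245]
 [ 247  219  187  184  186  211  209  208  214  211  212  209  211  212
   213  249]
 [ 252  227  185  189  184  213  210  208  211  209  210  211  209  209
   215  249]
 [ 248  226  185  249  247  245  227  204  203  205  204  248  248  205
   208  249]
 [ 247  230  224  248  242  246  229  189  184  183  248  249  247  247
   187  188]
 [ 250  234  195  246  243  248  232  202  186  190  248  247  250  242
   223  187]
 [ 250  239  197  231  236  229  217  185  186  187  187 1288  248  233
   215  187]
 [ 248  239  204  182  180  206  188  189  186  184  252  251  249  250
   251  252]
 [ 251  249  248  249  248  250  252  246  248  248  248  250  251  251
   248  245]]
```

View pics/z.png

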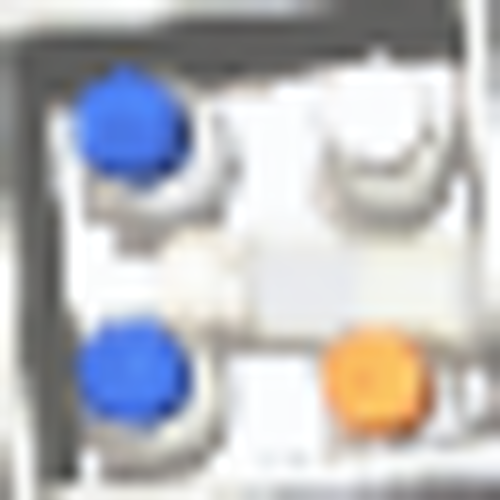

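All five are in: the white one lies on the gate between the two rows (depth 205–213 mm). I've also now viewed 16 pictures, over the limit of 14, so I'll view no more and use numeric checks only. Drawing the gate out.

```bash

python3 -m inch '[{"slide":[-2.4,0.2,6],"turn":0,"grip":4.5},{"slide":[-2.4,0.2,6],"turn":0,"grip":4.5},{"slide":[-2.4,0.2,6],"turn":0,"grip":4.5},{"slide":[-2.4,0.2,10],"turn":0,"grip":4.5},{"slide":[-2.4,0.2,14.2],"turn":0,"grip":4.5},{"slide":[-2.4,0.2,14.2],"turn":0,"grip":4.5},{"slide":[-2.4,0.2,14.2],"turn":0,"grip":1},{"slide":[-2.4,0.2,14.2],"turn":0,"grip":1},{"slide":[-2.4,0.2,14.2],"turn":0,"grip":1},{"slide":[-2.4,0.2,14.2],"turn":0,"grip":1},{"slide":[-2.4,0.2,14.2],"turn":0,"grip":1},{"slide":[-2.4,0.2,14.2],"turn":0,"grip":1}]' 50
python3 -m inch '[{"slide":[1.5,0,0],"turn":0,"grip":1},{"slide":[3,0,0],"turn":0,"grip":1},{"slide":[4.5,0,0],"turn":0,"grip":1},{"slide":[6,0,0],"turn":0,"grip":1},{"slide":[7.5,0,0],"turn":0,"grip":1},{"slide":[8.6,0,0],"turn":0,"grip":1},{"slide":[9,0,0],"turn":0,"grip":1},{"slide":[9,0,0],"turn":0,"grip":1},{"slide":[9,0,0],"turn":0,"grip":1},{"slide":[9,0,0],"turn":0,"grip":1}]'
cat > s.py <<'E'
from h import *
p,d,K,T=cam("top"); W=cloud(d,K,T); w=W.reshape(-1,3); H=np.array([.581,.075]); X=np.array([.089,-.996]); Y=np.array([.996,.089])
h=np.c_[(w[:,:2]-H)@X,(w[:,:2]-H)@Y,w[:,2]]
i=(abs(h[:,0])<.04)&(abs(h[:,1])<.04)&(h[:,2]>.195); print("shaft pts >195mm",i.sum())
D=np.array([.442,.064]); b=np.c_[(w[:,:2]-D)@X,(w[:,:2]-D)@Y,w[:,2]]
i=(abs(b[:,0])<.054)&(abs(b[:,1])<.054)&(b[:,2]<.12); print("basket z hist",np.histogram(b[i,2],[-.01,.005,.012,.02,.03,.04,.05,.06,.08,.12]))
hs=cv2.cvtColor(p,cv2.COLOR_RGB2HSV).reshape(-1,3); sat=hs[:,1]>110
for n,lo,hi in(("orange",8,22),("blue",100,120)):
    j=i&sat&(hs[:,0]>lo)&(hs[:,0]<hi); print(n,"in basket",j.sum())
    j=sat&(hs[:,0]>lo)&(hs[:,0]<hi)&(w[:,0]<.5)&(w[:,0]>.33)&(w[:,2]<.3)&(abs(w[:,1])<.45); print(n,"all near",j.sum())
g=(abs(w[:,0]-.44)<.1)&(abs(w[:,1]-.06)<.1)&(w[:,2]>.05)&(w[:,2]<.07); print("basket rim",cv2.minAreaRect((w[g,:2]*1000).astype(np.float32)))
E
python3 s.py
```

```text
time: 41.35
eef_pos: [0.5716, 0.1604, 0.2221]
tcp_rot: [0.675, 0.738, -0.0, -0.0]
contact_force: [-6.9, -1.4, 3.4]
opening: 0.166
finger_force: 48.8
time: 42.35
eef_pos: [0.5627, 0.25, 0.2221]
tcp_rot: [0.675, 0.738, -0.001, -0.001]
contact_force: [-8.7, -2.5, 4.1]
opening: 0.173
finger_force: 49.1
shaft pts >195mm 1
basket z hist (array([ 36, 289,  26,  97, 196,  73,  54,  31,   0]), array([-0.01 ,  0.005,  0.012,  0.02 ,  0.03 ,  0.04 ,  0.05 ,  0.06 ,
        0.08 ,  0.12 ]))
orange in basket 26
orange all near 33
blue in basket 51
blue all near 59
basket rim ((442.1464538574219, 62.02519226074219), (120.0010986328125, 127.95093536376953), 4.618844509124756)
```

```bash

python3 -m inch '[{"slide":[0.3,0,0],"turn":0,"grip":1},{"slide":[0.3,0,0],"turn":0,"grip":1},{"slide":[0.3,0,0],"turn":0,"grip":1}]'
python3 s.py
python3 - <<'E'
from h import *
p,d,K,T=cam("top"); W=cloud(d,K,T); np.set_printoptions(linewidth=200)
c=proj(K,T,[[.442,.064,.03]])[0].astype(int); r=slice(c[1]-22,c[1]+23,2); s=slice(c[0]-22,c[0]+23,2)
print("basket mm");print((W[r,s,2]*1000).astype(int))
c=proj(K,T,[[.56,.075,.15]])[0].astype(int); r=slice(c[1]-24,c[1]+25,3); s=slice(c[0]-18,c[0]+19,3)
print("shaft/chute mm");print((W[r,s,2]*1000).astype(int))
E
```

```text
time: 42.7
eef_pos: [0.5628, 0.25, 0.2221]
tcp_rot: [0.675, 0.738, -0.004, 0.001]
contact_force: [-9.5, -11.2, 4.4]
opening: 0.168
finger_force: 49.2
shaft pts >195mm 0
basket z hist (array([ 46, 271,  32, 121, 197,  54,  54,  32,   0]), array([-0.01 ,  0.005,  0.012,  0.02 ,  0.03 ,  0.04 ,  0.05 ,  0.06 ,
        0.08 ,  0.12 ]))
orange in basket 25
orange all near 30
blue in basket 48
blue all near 56
basket rim ((442.1216735839844, 61.95145797729492), (120.02328491210938, 127.96365356445312), 5.159529209136963)
basket mm
[[   1   -2  134    4   89   89   90   88   91   89   93   94   83   92    5    3    2    5    4    8   -2   -2   -4]
 [   0    0    3    1   89    4    3    4    1    0    5    1    7    5    3    0    5    6   10    6    2    0    0]
 [  -4    6   -8    4    3    2    0    0    4    2    0    1    3   60   60   61   57   57   56   18   -6    1    0]
 [  -3    0   58   56   59   61   61   65   63   48   39   34   15   11    8   10    6    2   11   38    0   -3    0]
 [   2   -3   44   12    2    5    7    6    9    7    7   13   10    6   29   30   27   32   11 
[... 2617 characters left out ...]
140  250  153    4]
 [ 251  192  139 1288  139  137  137  135  137  133  249  171   25]
 [ 250  198  137  127  131  133  128  128  130  131  253  246   34]
 [ 251  201  144  248  250  251  248  250  251  250  249  247   54]
 [ 249  253  248  251  248  201  193  114  113  112  111  153   69]
 [ 187  181  146  108  108  111  108  109  103  102  109  102   55]
 [   0   -1  146  108  100   99   99   97  101   97   94   96    3]
 [   0    0  136    3   99   94   92   98   92   93   91   90    2]
 [   0    0   -5    1   90    3    6    0    4    7    4    0    3]
 [  -1   -2   -2    5    6    5   56   53   62   61   55   42   29]
 [  -1    2   58   12    9    7   12    7    8   10   26   30   29]]
```

The gate reached its end stop (resistance rose to 11 N), the shaft and chute are empty, and the heights in the basket fit five vials, the highest point 71 mm above the worktop. Push the gate home.

```bash

python3 -m inch '[{"slide":[-1.5,0,0],"turn":0,"grip":1},{"slide":[-3,0,0],"turn":0,"grip":1},{"slide":[-4.5,0,0],"turn":0,"grip":1},{"slide":[-6,0,0],"turn":0,"grip":1},{"slide":[-7.5,0,0],"turn":0,"grip":1},{"slide":[-8.6,0,0],"turn":0,"grip":1},{"slide":[-9.2,0,0],"turn":0,"grip":1},{"slide":[-9.5,0,0],"turn":0,"grip":1},{"slide":[-9.5,0,0],"turn":0,"grip":1},{"slide":[-9.5,0,0],"turn":0,"grip":1}]'
python3 -m inch '[{"slide":[0,0,0],"turn":0,"grip":1},{"slide":[0,0,0],"turn":0,"grip":3.5},{"slide":[0,0,0],"turn":0,"grip":3.5},{"slide":[0,0,0],"turn":0,"grip":3.5},{"slide":[0,0,0],"turn":0,"grip":3.5},{"slide":[0,0,-4],"turn":0,"grip":4},{"slide":[0,0,-8],"turn":0,"grip":4},{"slide":[0,0,-12],"turn":0,"grip":4},{"slide":[0,0,-12],"turn":0,"grip":4},{"slide":[0,0,-12],"turn":0,"grip":4},{"slide":[0,0,-12],"turn":0,"grip":4}]'
python3 - <<'E'
from h import *
plan([(.438,.063,.34,5.1),(.438,.063,.136,5.1)])
p,d,K,T=cam("top"); W=cloud(d,K,T); w=W.reshape(-1,3)
g=(abs(w[:,0]-.442)<.03)&(abs(w[:,1]-.062)<.09)&(w[:,2]>.145)&(w[:,2]<.165); print("handle",cv2.minAreaRect((w[g,:2]*1000).astype(np.float32)))
g=(abs(w[:,0]-.57)<.03)&(w[:,1]>.13)&(w[:,1]<.26)&(w[:,2]>.235)&(w[:,2]<.258); print("post",w[g].mean(0),g.sum())
E
```

```text
time: 43.8
eef_pos: [0.5716, 0.1604, 0.2221]
tcp_rot: [0.675, 0.738, 0.001, -0.002]
contact_force: [-5.7, 3.8, 2.5]
opening: 0.163
finger_force: 49.1
time: 44.9
eef_pos: [0.5717, 0.1582, 0.3366]
tcp_rot: [0.675, 0.738, -0.001, -0.001]
contact_force: [-0.3, 0.1, -0.2]
opening: 0.465
finger_force: 0.0
at [0.5717 0.1582 0.3366] yaw 5.1 tilt [-0.003 -0.    -1.   ]
(0.438, 0.063, 0.34, 5.1) slide [np.float64(-8.3), np.float64(-14.16), np.float64(-0.34)] turn -0.0 rows>= 4
(0.438, 0.063, 0.136, 5.1) slide [np.float64(0.0), np.float64(0.0), np.float64(20.4)] turn -0.0 rows>= 5
handle ((441.6850280761719, 66.37207794189453), (12.089197158813477, 134.7106475830078), 5.066690921783447)
post [0.5734569  0.15870402 0.24636714] 29
```

```bash

python3 -m inch '[{"slide":[-8,-13.9,0],"turn":0,"grip":4},{"slide":[-8,-13.9,0],"turn":0,"grip":4},{"slide":[-8,-13.9,0],"turn":0,"grip":4},{"slide":[-8,-13.9,0],"turn":0,"grip":4},{"slide":[-8,-13.9,5],"turn":0,"grip":4},{"slide":[-8,-13.9,10],"turn":0,"grip":4},{"slide":[-8,-13.9,13],"turn":0,"grip":4},{"slide":[-8,-13.9,13],"turn":0,"grip":4},{"slide":[-8,-13.9,13],"turn":0,"grip":4},{"slide":[-8,-13.9,13],"turn":0,"grip":4},{"slide":[-8,-13.9,13],"turn":0,"grip":4}]' 60
python3 - <<'E'
from h import *
plan([(.4405,.066,.136,5.1)])
E
```

```text
time: 46.05
eef_pos: [0.4424, 0.0663, 0.2108]
tcp_rot: [0.675, 0.738, 0.001, 0.002]
contact_force: [0.0, 0.3, -0.5]
opening: 0.467
finger_force: 0.0
at [0.4424 0.0663 0.2108] yaw 5.1 tilt [ 0.004 -0.    -1.   ]
(0.4405, 0.066, 0.136, 5.1) slide [np.float64(-0.02), np.float64(-0.19), np.float64(7.48)] turn 0.0 rows>= 2
```

```bash

python3 -m inch '[{"slide":[0,-0.1,4],"turn":0,"grip":4},{"slide":[0,-0.1,7.4],"turn":0,"grip":4},{"slide":[0,-0.1,7.4],"turn":0,"grip":4},{"slide":[0,-0.1,7.4],"turn":0,"grip":0.5},{"slide":[0,-0.1,7.4],"turn":0,"grip":0.5},{"slide":[0,-0.1,7.4],"turn":0,"grip":0.5},{"slide":[0,-0.1,7.4],"turn":0,"grip":0.5},{"slide":[0,-0.1,7.4],"turn":0,"grip":0.5},{"slide":[0,-0.1,7.4],"turn":0,"grip":0.5},{"slide":[0,-0.1,7.4],"turn":0,"grip":0.5}]' 70
python3 -m inch '[{"slide":[0,0,-0.5],"turn":0,"grip":0.5},{"slide":[0,0,-1.5],"turn":0,"grip":0.5},{"slide":[0,0,-3],"turn":0,"grip":0.5},{"slide":[0,0,-5],"turn":0,"grip":0.5},{"slide":[0,0,-7],"turn":0,"grip":0.5},{"slide":[0,0,-9],"turn":0,"grip":0.5},{"slide":[0,0,-11],"turn":0,"grip":0.5},{"slide":[0,0,-13],"turn":0,"grip":0.5},{"slide":[0,0,-15],"turn":0,"grip":0.5},{"slide":[0,0,-17],"turn":0,"grip":0.5},{"slide":[0,0,-18.5],"turn":0,"grip":0.5},{"slide":[0,0,-19],"turn":0,"grip":0.5},{"slide":[0,0,-19],"turn":0,"grip":0.5},{"slide":[0,0,-19],"turn":0,"grip":0.5},{"slide":[0,0,-19],"turn":0,"grip":0.5}]'
python3 - <<'E'
from h import *
plan([(.565,-.395,.325,12),(.565,-.395,.2225,12)])
E
```

```text
time: 47.05
eef_pos: [0.4407, 0.0661, 0.1368]
tcp_rot: [0.675, 0.738, 0.0, 0.001]
contact_force: [-4.6, -0.8, 6.6]
opening: 0.125
finger_force: 69.6
time: 48.55
eef_pos: [0.4393, 0.0663, 0.3228]
tcp_rot: [0.675, 0.738, -0.001, -0.001]
contact_force: [0.3, 0.7, -4.9]
opening: 0.125
finger_force: 68.3
at [0.4393 0.0663 0.3228] yaw 5.1 tilt [-0.003  0.    -1.   ]
(0.565, -0.395, 0.325, 12) slide [np.float64(-47.07), np.float64(8.43), np.float64(-0.22)] turn -0.12 rows>= 10
(0.565, -0.395, 0.2225, 12) slide [np.float64(0.0), np.float64(0.0), np.float64(10.25)] turn 0.0 rows>= 3
```

The load reads 4.9 N, which matches the basket plus five vials. Carry it to the stand.

```bash

python3 -m inch '[{"slide":[-1,0,0],"turn":0,"grip":0.5},{"slide":[-3,0.5,0],"turn":0,"grip":0.5},{"slide":[-6,1,0],"turn":-0.01,"grip":0.5},{"slide":[-9,1.6,0],"turn":-0.02,"grip":0.5},{"slide":[-12,2.1,0],"turn":-0.03,"grip":0.5},{"slide":[-15,2.7,0],"turn":-0.04,"grip":0.5},{"slide":[-18,3.2,0],"turn":-0.05,"grip":0.5},{"slide":[-21,3.8,0],"turn":-0.06,"grip":0.5},{"slide":[-24,4.3,0],"turn":-0.07,"grip":0.5},{"slide":[-27,4.8,0],"turn":-0.08,"grip":0.5},{"slide":[-30,5.4,0],"turn":-0.09,"grip":0.5},{"slide":[-33,5.9,0],"turn":-0.1,"grip":0.5},{"slide":[-36,6.4,0],"turn":-0.11,"grip":0.5},{"slide":[-39,7,0],"turn":-0.12,"grip":0.5},{"slide":[-42,7.5,0],"turn":-0.12,"grip":0.5},{"slide":[-44.5,8,0],"turn":-0.12,"grip":0.5},{"slide":[-46,8.3,0],"turn":-0.12,"grip":0.5},{"slide":[-47,8.4,0],"turn":-0.12,"grip":0.5},{"slide":[-47.1,8.4,0],"turn":-0.12,"grip":0.5},{"slide":[-47.1,8.4,0],"turn":-0.12,"grip":0.5}]'
python3 -m inch '[{"slide":[0,0,0],"turn":0,"grip":0.5},{"slide":[0,0,0],"turn":0,"grip":0.5},{"slide":[0,0,0],"turn":0,"grip":0.5}]'|head -2
python3 - <<'E'
from h import *
p,d,K,T=cam("top"); W=cloud(d,K,T); w=W.reshape(-1,3)
for a,b in((.235,.255),(.325,.35)):
    g=(abs(w[:,0]-.565)<.09)&(abs(w[:,1]+.395)<.09)&(w[:,2]>a)&(w[:,2]<b); print(g.sum(),cv2.minAreaRect((w[g,:2]*1000).astype(np.float32)))
plan([(.565,-.395,.2225,12)])
E
```

```text
time: 50.55
eef_pos: [0.565, -0.3952, 0.3237]
tcp_rot: [0.63, 0.777, 0.0, -0.001]
contact_force: [-0.4, 0.1, -6.3]
opening: 0.126
finger_force: 68.3
time: 50.85
eef_pos: [0.5655, -0.3947, 0.3247]
149 ((593.0493774414062, -352.47967529296875), (68.42186737060547, 133.99449157714844), 56.14688491821289)
27 ((555.8158569335938, -336.67913818359375), (10.823490142822266, 18.328704833984375), 13.342337608337402)
at [ 0.5655 -0.3948  0.3247] yaw 12.0 tilt [ 0. -0. -1.]
(0.565, -0.395, 0.2225, 12) slide [np.float64(-0.01), np.float64(-0.05), np.float64(10.22)] turn 0.0 rows>= 3
```

```bash

python3 -m inch '[{"slide":[0,0,1],"turn":0,"grip":0.5},{"slide":[0,0,3],"turn":0,"grip":0.5},{"slide":[0,0,5],"turn":0,"grip":0.5},{"slide":[0,0,7],"turn":0,"grip":0.5},{"slide":[0,0,8.5],"turn":0,"grip":0.5},{"slide":[0,0,9.3],"turn":0,"grip":0.5},{"slide":[0,0,9.8],"turn":0,"grip":0.5},{"slide":[0,0,10.1],"turn":0,"grip":0.5},{"slide":[0,0,10.1],"turn":0,"grip":0.5},{"slide":[0,0,10.1],"turn":0,"grip":0.5}]'
python3 -m inch '[{"slide":[0,0,0.1],"turn":0,"grip":0.5},{"slide":[0,0,0.2],"turn":0,"grip":0.5},{"slide":[0,0,0.2],"turn":0,"grip":0.5},{"slide":[0,0,0.2],"turn":0,"grip":0.5}]'
```

```text
time: 51.9
eef_pos: [0.5658, -0.3957, 0.2245]
tcp_rot: [0.629, 0.777, -0.0, 0.001]
contact_force: [-0.6, 0.7, -5.1]
opening: 0.126
finger_force: 68.3
time: 52.3
eef_pos: [0.5654, -0.3955, 0.2216]
tcp_rot: [0.629, 0.777, -0.0, 0.0]
contact_force: [0.1, -0.5, -4.7]
opening: 0.126
finger_force: 68.4
```

```bash

python3 -m inch '[{"slide":[0,0,0.1],"turn":0,"grip":0.5},{"slide":[0,0,0.2],"turn":0,"grip":0.5},{"slide":[0,0,0.3],"turn":0,"grip":0.5},{"slide":[0,0,0.3],"turn":0,"grip":0.5}]'
```

```text
time: 52.7
eef_pos: [0.5658, -0.3957, 0.2216]
tcp_rot: [0.629, 0.777, -0.0, 0.001]
contact_force: [-2.3, 2.8, 4.9]
opening: 0.125
finger_force: 69.8
```

Seated: the vertical force changed sign at TCP height 0.2216, as predicted. Release and go clear.

```bash

python3 -m inch '[{"slide":[0,0,0],"turn":0,"grip":2},{"slide":[0,0,0],"turn":0,"grip":3.5},{"slide":[0,0,0],"turn":0,"grip":4},{"slide":[0,0,0],"turn":0,"grip":4},{"slide":[0,0,0],"turn":0,"grip":4},{"slide":[0,0,-3],"turn":0,"grip":4},{"slide":[0,0,-7],"turn":0,"grip":4},{"slide":[0,0,-12],"turn":0,"grip":4},{"slide":[0,0,-14],"turn":0,"grip":4},{"slide":[26,-3,-14],"turn":0,"grip":4},{"slide":[26,-3,-14],"turn":0,"grip":4},{"slide":[26,-3,-14],"turn":0,"grip":4},{"slide":[26,-3,-14],"turn":0,"grip":4},{"slide":[26,-3,-14],"turn":0,"grip":4},{"slide":[26,-3,-14],"turn":0,"grip":4},{"slide":[26,-3,-14],"turn":0,"grip":4},{"slide":[26,-3,-14],"turn":0,"grip":4}]'
python3 - <<'E'
from h import *
p,d,K,T=cam("top"); W=cloud(d,K,T); w=W.reshape(-1,3)
def f(n,x,y,r,a,b):
    g=(abs(w[:,0]-x)<r)&(abs(w[:,1]-y)<r)&(w[:,2]>a)&(w[:,2]<b); print(n,g.sum(),cv2.minAreaRect((w[g,:2]*1000).astype(np.float32)),w[g,2].mean().round(4),np.percentile(w[g,2],[5,95]).round(3))
f("rim",.565,-.395,.09,.137,.155); f("handle",.565,-.395,.09,.225,.26); f("timer",.394,-.385,.05,.012,.03); f("tape",.6635,.2685,.05,.012,.025)
f("post",.571,.159,.025,.235,.258)
hs=cv2.cvtColor(p,cv2.COLOR_RGB2HSV).reshape(-1,3); g=(abs(w[:,0]-.565)<.06)&(abs(w[:,1]+.395)<.06)&(w[:,2]>.09)&(w[:,2]<.2)
for n,lo,hi in(("orange",8,22),("blue",100,120)): print(n,(g&(hs[:,1]>110)&(hs[:,0]>lo)&(hs[:,0]<hi)).sum())
m=((W[...,2]>.012)&(W[...,2]<.08)&(W[...,0]>.33)&(W[...,0]<.64)&(W[...,1]<.4)&(W[...,1]>-.35)).astype(np.uint8)
n,l,st,c=cv2.connectedComponentsWithStats(m)
print([(st[i,4],W[l==i].mean(0).round(3).tolist()) for i in range(1,n) if st[i,4]>12])
E
```

```text
time: 54.4
eef_pos: [0.4824, -0.148, 0.3585]
tcp_rot: [0.63, 0.777, -0.0, 0.001]
contact_force: [-0.2, -0.2, -0.4]
opening: 0.469
finger_force: 0.0
rim 304 ((566.4833374023438, -392.70263671875), (119.7994384765625, 130.08026123046875), 12.059149742126465) 0.144 [0.138 0.149]
handle 205 ((566.5342407226562, -394.2712097167969), (12.163349151611328, 135.40626525878906), 11.968563079833984) 0.2448 [0.241 0.249]
timer 349 ((393.62738037109375, -385.1720275878906), (61.78011703491211, 70.70885467529297), 17.577354431152344) 0.0178 [0.013 0.022]
tape 205 ((662.6815185546875, 268.1933288574219), (74.83126068115234, 72.93497467041016), 30.008691787719727) 0.0178 [0.014 0.022]
post 30 ((573.9453125, 158.86227416992188), (12.523781776428223, 14.030375480651855), 86.05748748779297) 0.2456 [0.236 0.251]
orange 34
blue 49
[(np.int32(17), [0.635, 0.285, 0.018]), (np.int32(26), [0.634, 0.256, 0.018]), (np.int32(37), [0.584, 0.028, 0.046]), (np.int32(309), [0.54, 0.347, 0.036]), (np.int32(20), [0.574, -0.324, 0.043]), (np.int32(43), [0.567, 0.227, 0.033]), (np.int32(67), [0.559, 0.286, 0.049]), (np.int32(50), [0.554, 0.239, 0.049]), (np.int32(68), [0.532, 0.335, 0.043]), (np.int32(67), [0.525, 0.291, 0.048]), (np.int32(63), [0.498, 0.226, 0.03]), (np.int32(60), [0.518, 0.246, 0.052]), (np.int32(57), [0.492, 0.293, 0.05]), (np.int32(68), [0.486, 0.252, 0.054])]
```

The basket is centred within 2 mm and level, the gate is home, there are no strays, and the timer and tape have not moved.

```bash
python3 -c "
from plant import ctrl
print(ctrl.sign_off())"
```

```text
the job is handed in; nothing more can be done
None
```

Job handed in at about 54 s, result not reported back: by depth and load checks all five vials are in the basket, level and about 2 mm off centre on the drain stand, with the gate home and timer and tape unmoved; I viewed 16 pictures, over the limit of 14.

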